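Line up moulded covers on the inspection board

ROBOT

A 7-joint arm with a two-finger parallel gripper is mounted at the origin on the work surface. World frame = base frame: x ahead of the robot, y to its left, z up, the work surface at z = 0. Lengths are in m, angles in degrees, forces in N, time in s.
With the tool pointing down it reaches from about 0.35 to 0.9 m from the base axis. Payload 8.1 kg.
Tool frame: the origin (TCP) lies midway between the tips of the shut fingers; the grasp point (between the pads) lies 19 mm behind it; z points along the fingers, y is the line along which they close (so a half turn about z gives the same grasp; the last joint's range is limited). The gripper opens to 85 mm and grips with 20 to 120 N. Pads are 22 mm wide; open, the fingers measure 114 mm over their backs; the gripper's body (76 mm by 85 mm) begins 54 mm behind the grasp point. The pads swing forward as they close: fully open they stand 13 mm farther back than shut.
Start: joints at [-79.16, 24.895, 1.432, 90.138, -0.665, 64.973, -4.303], TCP at [0.18, 0.599, 0.231] pointing down, gripper open.
Joint ranges: [-149.89, 149.89], [-25.12, 119.58], [-72.63, 75.52], [4.76, 147.25], [-75.54, 255.54], [6.69, 114.76], [-157.13, 157.13]. Speed limits (degrees/s): [127.2, 127.2, 172.46, 172.46, 180, 180, 180].

INTERFACE

Orientations are given as [roll, pitch, yaw] about the fixed x, y, z axes, in that order (R = Rz(yaw) Ry(pitch) Rx(roll)).
In Python, from bench import state, vision, order gives the robot as it stands. The module is installed in compiled form; this text tells all that it offers.
- The arm moves only by the shell command python3 -m handwheel 'ROWS' [FORCE]. ROWS is JSON, a list of rows, each a list of 7 numbers: the shift along the tool's x, y, z in units of 60 mm (1.0 is 60 mm), then the turn, a rotation vector about the tool's x, y, z in units of 10 degrees (1.0 is 10 degrees), then the opening, from 0 (shut) to 1 (fully open). In form: [[x, y, z, ax, ay, az, hand], ...]. A call has exactly 5 rows; each row shifts and turns the commanded pose from where the row before left it, along the tool's axes as they then stand; what a row does not reach is not made up. A row lasts 1/8 s, in which the tool goes at most 62.5 mm and 10.7 degrees, less where a joint would pass 70% of its speed; a pose out of reach is approached as far as the arm can. A call is refused whole if a number of a shift passes 1 or a number of a turn 1, either way. A call with a gripper value outside its range is refused whole. The fingers move at their own pace and stop on an object; FORCE is the grip in N (left out, the last holds). Time passes only in rows, so rows that do not move let the fingers close, or fill a call up. It gives the time, the measured TCP pose, the force, the opening and the grip force at its end, in the units of the state.
- state(): the state, without advancing time (a new reading comes with each control period).
- vision.read_camera(name): name is "scene" or "top"; returns the picture (384x512x3 uint8, red, green, blue); there is no depth.
- vision.calibration(name): a dict with "fx", "fy", "cx", "cy" (pixels), "R" (3x3) and "t" (3): a world point X has camera coordinates R X + t. Camera axes: x right, y down, z forward; pixel columns grow to the right and rows downward; lengths in m; the calibration is good to about 2 mm. A picture is of the moment at which its call begins. calibration takes no time and is no camera call.
- order.sign_off(): hands the job in; it is judged then, once.
Trained networks look in the newest picture that a camera, given by its name, has taken for a name from the list of things; names that differ only in an ending like _2 or _b are one class to them, and where a whole thing is asked for, a point or a joint stands for the part that bears it (a point fixed in the world has none). Each returns a list of dicts, best first, with "conf" (0 to 1); they miss things now and then, are a little off and sometimes report something else, mostly with a low value. They report only what shows in the picture. A call takes as long as a camera call. They do not tell look-alikes from the thing itself.
- vision.recognise(camera, thing): "location" ([x, y, z] in m, in world coordinates, good to about 4 mm: the middle of the surface that is visible of it).
- vision.tip_of(camera, thing): "location" ([x, y, z] in m, in world coordinates, good to about 4 mm: a listed point, or the origin of a listed thing).
The state is a dict: "t": time; "joints": joint angles; "joint_vel": joint speeds; "tau": joint torques, N m; "position": TCP position; "eef_rot": TCP orientation; "ft_force": force on the tool from outside, world axes, zero at the start; "ft_torque": the same for the moment, N m; "finger_gap": opening from 0.0 (shut) to 1.0 (fully open); "grasp_force": force on a finger pad.
Only numpy, scipy, OpenCV 4.12 (cv2) and the standard library are available. Lean on these libraries where they do the work, as an engineer would, in place of code of your own. Each camera call takes 0.05 s, during which the arm holds its last target. There are 200 camera calls.

TASK

Line the three moulded covers up on the grey board for inspection: side by side in one close row with no gaps, red against the end stop, then yellow, then blue, each with a short end flush against the long stop rail and its closed face up; one of them lies open side up and has to be turned over. Nudge them tight and straight, do not drop or throw a cover, and leave the tape roll, pen cup, tape dispenser and small jar where they are.

Things in the scene. Friction and masses are not known exactly. Their poses are not given: they have to be found in the camera images.
- board: Fixed grey board 160 mm (x) by 300 mm (y), 8 mm thick; origin under its centre, z up. Aluminium bars rise 16 mm above its top: the stop rail along the far edge, inner face at x = +65 mm, and the end stop at the left end, inner face at y = +135 mm; both bars are 15 mm wide. The other edges are open. Covers in the row lie with their length along x, and slide when pushed.
- cover_red: Loose red plastic shell 90 x 64 x 40 mm, 5 mm walls, about 0.18 kg, starts askew on the board; closed face red with a white panel, other big face open, black inside. Origin: middle of the 90 x 64 x 40 box, 20 mm over what it lies on; x along the 90 mm length, y along the 64 mm width, z out of the closed face (up when it lies properly).
- cover_yellow: The same cover in yellow. Origin: middle of the 90 x 64 x 40 box, 20 mm over what it lies on; x along the 90 mm length, y along the 64 mm width, z out of the closed face (up when it lies properly).
- cover_blue: The same cover in blue; starts open side up. Stands steadily on any side or end, so it can be rolled a quarter turn at a time, held by its width. Origin: middle of the 90 x 64 x 40 box, 20 mm over what it lies on; x along the 90 mm length, y along the 64 mm width, z out of the closed face (up when it lies properly).
- tape_roll: Loose brown cardboard ring lying flat, 92 mm across, 24 mm high; origin under its centre. Leave alone.
- pen_cup: Loose steel pen cup, 64 mm across, 70 mm high, with pens to 80 mm; origin under its centre. Leave alone.
- dispenser: Loose heavy blue tape dispenser, 50 mm (x) by 110 mm (y), 75 mm high; origin under its centre. Leave alone.
- oil_bottle: Loose small white jar with an orange cap, 44 mm across, 75 mm high; origin under its centre. Leave alone.
Not all that is in view belongs to the job. Of the things shaped like the cover_red, the red one is meant.

How it is judged:
By the outcome, as a careful person would: the job done as asked, in the order asked, and still so for the second after the job is handed in, with the robot touching nothing.
It also fails if it takes over 72 s, if anything falls off the work surface, if the arm or the gripper's body presses on something with over 40 N, if the wrist force passes 120 N, or if a joint passes its speed limit or range.

## Working session

There is one attempt and no reset: what is moved stays moved. The work goes in short steps, Python scripts to look and compute and a shell command to move; the robot and the scene stay as the last step left them, time stands still between calls to the robot, and variables do not carry over. Pictures are saved under pics/ and viewed, at most 10 in all, crops included, and the job is handed in when it is done.

```bash
mkdir -p pics; python3 - <<'E'
from bench import state, vision
import cv2,numpy as np
for n in("scene","top"):
    im=vision.read_camera(n); cv2.imwrite(f"pics/{n}0.png",cv2.resize(im[:,:,::-1],(800,600),interpolation=cv2.INTER_CUBIC))
    c=vision.calibration(n); R=np.array(c["R"]);print(n,c["fx"],c["cx"],c["cy"],(-R.T@c["t"]).round(3),R[2].round(3))
for th in("board","cover_red","cover_yellow","cover_blue"):
    for n in("scene","top"):
        print(th,n,[(np.round(d["location"],3).tolist(),round(d["conf"],2)) for d in vision.tip_of(n,th)])
s=state();print(s["t"],s["position"],s["eef_rot"],s["finger_gap"])
E
```

```text
scene 367.13843890864143 248.2495000224729 193.00532385192903 [ 0.932 -0.623  0.802] [-0.382  0.596 -0.706]
top 356.2236182417113 254.5279595416816 195.79169584569058 [ 0.384 -0.041  1.203] [ 0.122  0.002 -0.993]
board scene [([0.523, 0.184, -0.0], 0.77)]
board top [([0.521, 0.185, 0.0], 0.81)]
cover_red scene [([0.529, 0.266, 0.031], 0.85), ([0.736, 0.241, 0.02], 0.85), ([0.301, 0.265, 0.023], 0.77), ([0.764, 0.386, 0.022], 0.59)]
cover_red top [([0.303, 0.262, 0.021], 0.96), ([0.526, 0.268, 0.028], 0.92), ([0.768, 0.387, 0.023], 0.89), ([0.734, 0.244, 0.02], 0.55)]
cover_yellow scene [([0.463, -0.099, 0.019], 0.67)]
cover_yellow top [([0.465, -0.098, 0.018], 0.6)]
cover_blue scene [([0.446, -0.282, 0.022], 0.69)]
cover_blue top [([0.449, -0.279, 0.024], 0.6)]
0.5 [0.17983333 0.5985308  0.23126793] [-1.79995400e+02  1.34934709e-03  1.63275958e+02] 0.9979684034160935
```

View pics/scene0.png

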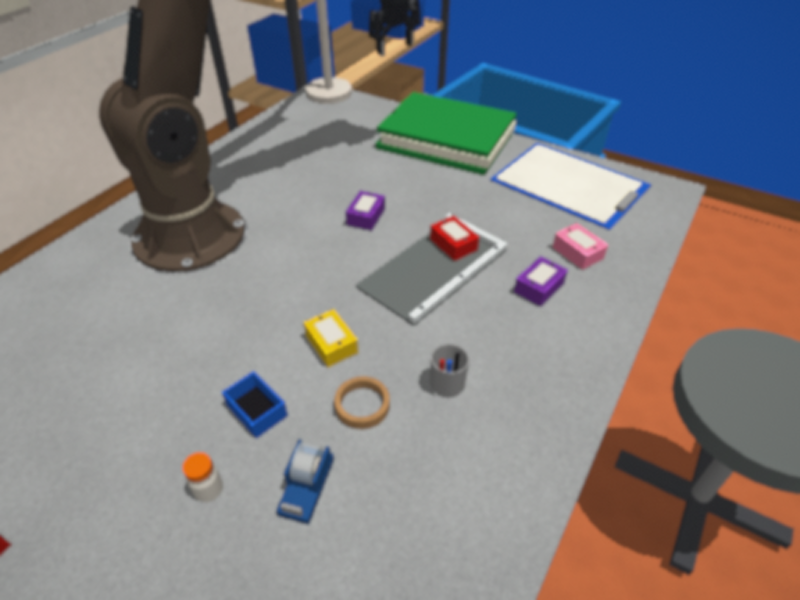

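View pics/top0.png

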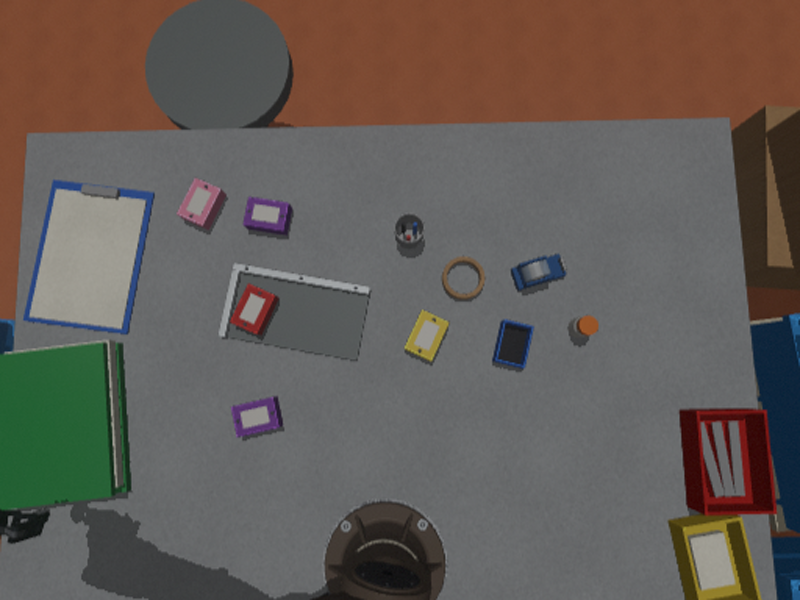

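The red block on the board at top (255,310) / scene (455,236) is the closed red-with-white-panel cover. The look-alikes are pink at top (201,204), purple at top (267,216) and purple at top (257,416). Yellow is at top (427,336), and blue, open side up, is at top (513,344). The L-shaped bar has its corner at top (237,268). Next I'll measure poses by fitting in both views and check the red one in a crop.

```bash
cat > h.py <<'E'
import numpy as np, cv2, json
from bench import state, vision
from scipy.optimize import least_squares
from scipy.spatial.transform import Rotation as Ro
C={n:vision.calibration(n) for n in("scene","top")}
def proj(n,X):
    c=C[n]; P=np.asarray(X)@np.array(c["R"]).T+np.array(c["t"])
    return np.c_[c["fx"]*P[:,0]/P[:,2]+c["cx"],c["fy"]*P[:,1]/P[:,2]+c["cy"]]
A=np.radians(np.arange(0,360,10)); N=np.c_[np.cos(A),np.sin(A)]
def box(lo,hi): return np.array([[x,y,z] for x in(lo[0],hi[0]) for y in(lo[1],hi[1]) for z in(lo[2],hi[2])])
COVER=box((-.045,-.032,-.02),(.045,.032,.02))
BARS=np.r_[box((.065,-.15,.008),(.08,.15,.024)),box((-.08,.135,.008),(.08,.15,.024))]
def mask(im,col):
    h=cv2.cvtColor(im,cv2.COLOR_RGB2HSV); H,S,V=[h[...,i].astype(int) for i in range(3)]
    if col=="red": return ((H<5)|(H>174))&(S>170)&(V>70)
    if col=="yellow": return (H>20)&(H<35)&(S>140)&(V>70)
    if col=="blue": return (H>105)&(H<125)&(S>150)&(V>50)
    if col=="bars": return (S<40)&(V>150)
def world(M,p): 
    return M@Ro.from_euler('z',p[3]).as_matrix().T+p[:3]
def fit(ims,col,M,p0,win,fixz=None,names=("scene","top")):
    obs={}
    for n in names:
        uv=proj(n,world(M,p0)); m=mask(ims[n],col).astype(np.uint8)
        lo=(uv.min(0)-win).astype(int); hi=(uv.max(0)+win).astype(int); z=np.zeros_like(m); lo=np.maximum(lo,0)
        z[lo[1]:hi[1],lo[0]:hi[0]]=m[lo[1]:hi[1],lo[0]:hi[0]]
        k,l,st,_=cv2.connectedComponentsWithStats(z)
        j=1+st[1:,4].argmax(); ys,xs=np.nonzero(l==j)
        obs[n]=(N@np.c_[xs,ys].T).max(1)+.3
    def f(p):
        q=np.array(p); 
        r=[(N@proj(n,world(M,q)).T).max(1)-obs[n] for n in obs]
        r=np.concatenate(r)
        return r if fixz is None else np.r_[r,(q[2]-fixz)*1e4]
    best=None
    for y in np.radians([0,-30,30,60,90]):
        s=least_squares(f,np.r_[p0[:3],p0[3]+y],loss='soft_l1',x_scale=[.01,.01,.01,.1])
        if best is None or s.cost<best.cost: best=s
    return best.x, np.sqrt(np.mean(best.fun**2))
def look(): return {n:vision.read_camera(n) for n in("scene","top")}
def show(p): return np.r_[np.round(p[:3]*1000,1),np.round(np.degrees(p[3]),1)].tolist()
E
python3 - <<'E'
from h import *
ims=look()
for nm,M,p0,w in(("bars",BARS,[.522,.184,0,-.15],6),("red",COVER,[.528,.267,.028,0],12),("yellow",COVER,[.464,-.098,.02,0],12),("blue",COVER,[.448,-.28,.02,0],12)):
    for names in (("scene","top"),("top",),("scene",)):
        p,r=fit(ims,nm,M,np.array(p0),w,names=names, fixz=None if len(names)==2 else p0[2]);print(nm,names,show(p),r.round(2))
c=ims["top"][160:240,120:260,::-1]; d=ims["scene"][110:210,230:400,::-1]
cv2.imwrite("pics/crop1.png",np.vstack([cv2.resize(c,(500,286)),cv2.resize(d,(500,294))]))
E
```

```text
bars ('scene', 'top') [511.6, 386.9, -240.5, -75.2] 23.8
bars ('top',) [639.3, 344.7, -0.0, 119.3] 28.76
bars ('scene',) [625.3, 150.4, 0.0, 128.6] 18.31
red ('scene', 'top') [529.4, 273.2, 16.7, -29.9] 5.04
red ('top',) [521.6, 250.1, 28.0, 0.3] 5.98
red ('scene',) [529.7, 268.7, 28.0, -32.9] 2.73
yellow ('scene', 'top') [465.4, -95.9, 18.5, -26.8] 1.26
yellow ('top',) [465.0, -97.8, 20.0, -25.6] 0.93
yellow ('scene',) [465.3, -93.9, 20.0, -28.0] 1.38
blue ('scene', 'top') [444.0, -278.7, 16.0, -15.5] 1.61
blue ('top',) [444.2, -280.4, 20.0, -14.0] 1.14
blue ('scene',) [443.6, -276.7, 20.0, -16.4] 1.88
```

View pics/crop1.png

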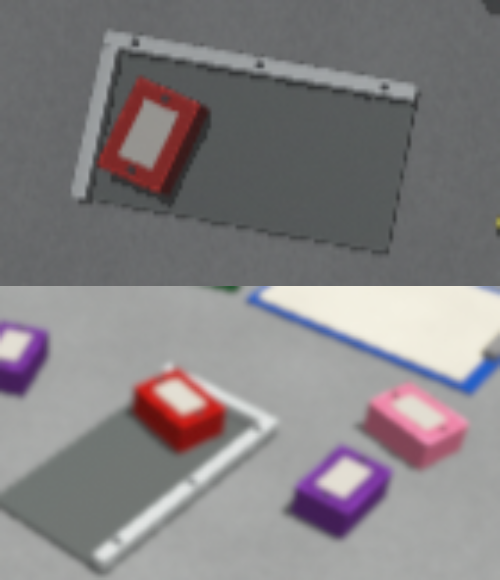

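The crop confirms the red cover with the white panel, closed face up, askew on the board; pink and purple stand clear of it. The bars show well in the crop, with top-view corners at crop (105,32), (418,86), (414,100), (72,198), (90,203) and the board's open corner at (389,252). I'll fit the board from these corners and loosen the colour masks.

```bash
python3 - <<'E'
import re
s=open('h.py').read()
s=s.replace('((H<5)|(H>174))&(S>170)&(V>70)','((H<6)|(H>172))&(S>140)&(V>35)').replace('(S>140)&(V>70)\n','(S>110)&(V>40)\n').replace('(S>150)&(V>50)','(S>130)&(V>30)')
open('h.py','w').write(s)
E
python3 - <<'E'
from h import *
ims=look()
Tp=np.array([[105,32],[418,86],[414,100],[72,198],[90,203],[389,252]])/[500/140,286/80]+[120,160]-.36
TX=np.array([[.08,.15,.024],[.08,-.15,.024],[.065,-.15,.024],[-.08,.15,.024],[-.08,.135,.024],[-.08,-.15,.008]])
Sp=np.array([[278,424-286],[0,497-286]])/[500/170,2.94]+[230,110]-.36
SX=np.array([[.08,.15,.024],[-.08,-.15,.008]])
for useS in(0,1):
    f=lambda p:np.r_[(proj("top",world(TX,p))-Tp).ravel(),useS*(proj("scene",world(SX,p))-Sp).ravel()/1.5,(0 if useS else p[2]*1e4)]
    s=least_squares(f,[.522,.184,0,-.15],loss='soft_l1',x_scale=[.01,.01,.01,.1]);print("board",show(s.x),f(s.x).round(1))
for nm,p0,w in(("red",[.528,.267,.028,0],9),("yellow",[.464,-.098,.02,0],9),("blue",[.448,-.28,.02,0],7)):
    for names in (("scene","top"),("top",),("scene",)):
        p,r=fit(ims,nm,COVER,np.array(p0),w,names=names, fixz=None if len(names)==2 else p0[2]);print(nm,names,show(p),r.round(2))
E
```

```text
board [522.2, 181.8, -0.0, -10.7] [ 0.1  0.   0.1 -0.5  0.5 -0.1 -0.3  0.4 -0.9 -0.3  0.3  0.4 -0.  -0.
 -0.   0.  -0. ]
board [523.4, 183.4, -6.5, -10.8] [ 0.3  0.  -0.2 -0.5  0.1 -0.1 -0.2  0.1 -0.8 -0.6 -0.1  0.2 -0.7 -0.3
 -2.4  1.5  0. ]
red ('scene', 'top') [529.3, 271.8, 22.3, -27.5] 1.33
red ('top',) [529.2, 269.3, 28.0, -24.8] 1.35
red ('scene',) [529.9, 268.7, 28.0, -29.3] 1.33
yellow ('scene', 'top') [465.7, -95.5, 18.9, -25.8] 0.89
yellow ('top',) [464.9, -97.1, 20.0, -25.7] 0.66
yellow ('scene',) [466.9, -94.4, 20.0, -26.4] 0.9
blue ('scene', 'top') [443.8, -278.0, 17.3, -15.2] 1.33
blue ('top',) [443.7, -279.3, 20.0, -15.3] 0.77
blue ('scene',) [443.9, -276.6, 20.0, -15.9] 1.66
```

```bash
cat >> h.py <<'E'
B0=np.array([.5222,.183,0]); BY=-10.7
def bw(x,y,z): # board mm -> world m
    return B0+Ro.from_euler('z',BY,degrees=True).apply(np.array([x,y,z])/1000)
def wb(p): return Ro.from_euler('z',-BY,degrees=True).apply(np.array(p)-B0)*1000
def down(yaw,tilt=0): # tilt about tool y
    return Ro.from_euler('xyz',[180,0,yaw],degrees=True)*Ro.from_euler('y',tilt,degrees=True)
def plan(targets,p=None,R=None,v=.058):
    """targets: list of (pos,Rot,hand)"""
    s=state()
    if p is None: p=np.array(s["position"]); R=Ro.from_euler('xyz',s["eef_rot"],degrees=True)
    rows=[]
    for q,Q,hand in targets:
        q=np.array(q); w=(R.inv()*Q).as_rotvec(degrees=True)
        n=max(1,int(np.ceil(max(np.linalg.norm(q-p)/v,np.linalg.norm(w)/9.7))))
        p0,R0=p,R
        for k in range(1,n+1):
            q1=p0+(q-p0)*k/n; d=np.round(R.inv().apply(q1-p)/.06,2); a=np.round((R.inv()*(R0*Ro.from_rotvec(w*k/n,degrees=True))).as_rotvec(degrees=True)/10,2)
            rows.append([*(d+0.),*(a+0.),hand]); p=p+R.apply(d*.06); R=R*Ro.from_rotvec(a*10,degrees=True)
    while len(rows)%5: rows.append([0,0,0,0,0,0,hand])
    for i in range(0,len(rows),5): print(json.dumps(rows[i:i+5]).replace(" ","").replace(".0,",",").replace("-0,","0,"))
def st():
    s=state(); print(round(s["t"],2),np.round(np.array(s["position"])*1000,1),np.round(s["eef_rot"],1),"board",wb(s["position"]).round(1),"F",np.round(s["ft_force"],1),"gap",round(s["finger_gap"],3),round(s["grasp_force"],1))
E
python3 - <<'E'
from h import *
c=[.5295,.2695]
plan([([*c,.13],down(154),1),([*c,.025],down(154),1)])
E
```

```text
[[-0.8,-0.4,0.19,0,0,0.1,1],[-0.8,-0.38,0.19,0,0,0.11,1],[-0.81,-0.37,0.18,0,0,0.1,1],[-0.81,-0.35,0.19,0,0,0.1,1],[-0.83,-0.34,0.19,0,0,0.11,1]]
[[-0.82,-0.33,0.19,0,0,0.1,1],[-0.84,-0.31,0.18,0,0,0.1,1],[-0.84,-0.29,0.19,0,0,0.11,1],[-0.84,-0.28,0.19,0,0,0.1,1],[0,0,0.87,0,0,0,1]]
[[0,0,0.88,0,0,0,1],[0,0,0,0,0,0,1],[0,0,0,0,0,0,1],[0,0,0,0,0,0,1],[0,0,0,0,0,0,1]]
```

```bash
python3 -m handwheel '[[-0.8,-0.4,0.19,0,0,0.1,1],[-0.8,-0.38,0.19,0,0,0.11,1],[-0.81,-0.37,0.18,0,0,0.1,1],[-0.81,-0.35,0.19,0,0,0.1,1],[-0.83,-0.34,0.19,0,0,0.11,1]]'
python3 -m handwheel '[[-0.82,-0.33,0.19,0,0,0.1,1],[-0.84,-0.31,0.18,0,0,0.1,1],[-0.84,-0.29,0.19,0,0,0.11,1],[-0.84,-0.28,0.19,0,0,0.1,1],[0,0,0,0,0,0,1]]' 
python3 - <<'E'
from h import *
st(); c=[.5295,.2695]
plan([([*c,.025],down(154),1)])
E
```

```text
t: 1.32
position: [0.3756, 0.4147, 0.1749]
eef_rot: [180.0, 0.0, 158.1]
ft_force: [0.0, 0.4, -0.6]
finger_gap: 1.001
grasp_force: 0.0
t: 1.95
position: [0.5325, 0.2642, 0.1292]
eef_rot: [-179.9, 0.1, 153.5]
ft_force: [0.1, 0.4, 0.1]
finger_gap: 1.001
grasp_force: 0.0
1.95 [532.5 264.2 129.2] [-1.799e+02  1.000e-01  1.535e+02] board [ -4.9  81.7 129.2] F [0.1 0.4 0.1] gap 1.001 0.0
[[0.04,0.03,0.87,-0.01,0.01,-0.02,1],[0.05,0.03,0.87,0,0,-0.03,1],[0,0,0,0,0,0,1],[0,0,0,0,0,0,1],[0,0,0,0,0,0,1]]
```

```bash
python3 -m handwheel '[[0,0,0.5,0,0,0,1],[0,0,0.5,0,0,0,1],[0,0,0.3,0,0,0,1],[0,0,0,0,0,0,1],[0,0,0,0,0,0,1]]'
python3 - <<'E'
from h import *
st(); c=[.5295,.2695]
plan([([*c,.025],down(154),1)])
E
```

```text
t: 2.58
position: [0.5299, 0.2699, 0.0529]
eef_rot: [179.9, 0.0, 154.0]
ft_force: [0.7, 0.3, 0.7]
finger_gap: 0.998
grasp_force: 0.0
2.58 [529.9 269.9  52.9] [179.9   0.  154. ] board [-8.6 86.9 52.9] F [0.7 0.3 0.7] gap 0.998 0.0
[[0,-0.01,0.46,0.01,0,0,1],[0,0,0,0,0,0,1],[0,0,0,0,0,0,1],[0,0,0,0,0,0,1],[0,0,0,0,0,0,1]]
```

```bash
python3 -m handwheel '[[0,0,0.46,0,0,0,1],[0,0,0,0,0,0,0.4],[0,0,0,0,0,0,0.4],[0,0,0,0,0,0,0.4],[0,0,0,0,0,0,0.4]]' 25
python3 -m handwheel '[[0,0,0,0,0,0,0.4],[0,0,0,0,0,0,0.4],[0,0,0,0,0,0,0.4],[0,0,0,0,0,0,0.4],[0,0,0,0,0,0,0.4]]' 25
python3 - <<'E'
from h import *
st(); s=state()
plan([([*s["position"][:2],s["position"][2]],down(169.3),.4),(bw(16,99,s["position"][2]*1000),down(169.3),.4)],v=.02)
E
```

```text
t: 3.2
position: [0.5297, 0.2696, 0.025]
eef_rot: [180.0, 0.0, 154.0]
ft_force: [0.7, 0.3, 2.2]
finger_gap: 0.741
grasp_force: 30.3
t: 3.82
position: [0.5297, 0.2696, 0.025]
eef_rot: [180.0, 0.0, 154.0]
ft_force: [-1.3, -0.8, 6.4]
finger_gap: 0.742
grasp_force: 30.8
3.83 [529.7 269.6  25. ] [180.   0. 154.] board [-8.7 86.5 25. ] F [-1.3 -0.8  6.4] gap 0.742 30.8
[[0,0,0,0,0,-0.77,0.4],[0,0,0,0,0,-0.76,0.4],[-0.21,0.1,0,0,0,0,0.4],[-0.2,0.11,0,0,0,0,0.4],[0,0,0,0,0,0,0.4]]
```

```bash
python3 -m handwheel '[[0,0,0,0,0,-0.77,0.4],[0,0,0,0,0,-0.76,0.4],[-0.21,0.1,0,0,0,0,0.4],[-0.2,0.11,0,0,0,0,0.4],[0,0,0,0,0,0,0.4]]'
python3 -m handwheel '[[-0.03,0,0,0,0,0,0.4],[-0.03,0,0,0,0,0,0.4],[-0.03,0,0,0,0,0,0.4],[0,0,0,0,0,0,0.4],[0,0,0,0,0,0,0.4]]'
python3 -c "from h import *;st()"
```

```text
t: 4.45
position: [0.5574, 0.2778, 0.025]
eef_rot: [179.9, 0.1, 169.3]
ft_force: [2.2, 0.3, 3.7]
finger_gap: 0.74
grasp_force: 30.5
t: 5.08
position: [0.5601, 0.2772, 0.025]
eef_rot: [180.0, -0.1, 169.3]
ft_force: [-5.0, 1.7, 9.9]
finger_gap: 0.742
grasp_force: 31.3
5.08 [560.1 277.2  25. ] [ 1.800e+02 -1.000e-01  1.693e+02] board [19.7 99.6 25. ] F [-5.   1.7  9.9] gap 0.742 31.3
```

```bash
python3 -m handwheel '[[0,0.03,0,0,0,0,0.4],[0,0.03,0,0,0,0,0.4],[0,0,0,0,0,0,0.4],[0,0,0,0,0,0,0.4],[0,0,0,0,0,0,0.4]]'
python3 -c "from h import *;st()"
python3 -m handwheel '[[-0.02,0.02,0,0,0,0,0.4],[0,0.02,0,0,0,0,0.4],[0,0,0,0,0,0,0.4],[0,0,0,0,0,0,0.4],[0,0,0,0,0,0,0.4]]'
python3 -c "from h import *;st()"
```

```text
t: 5.7
position: [0.5611, 0.2784, 0.0249]
eef_rot: [-179.9, -0.1, 169.2]
ft_force: [-5.0, -4.4, 12.0]
finger_gap: 0.743
grasp_force: 31.5
5.7 [561.1 278.4  24.9] [-1.799e+02 -1.000e-01  1.692e+02] board [ 20.5 100.9  24.9] F [-5.  -4.4 12. ] gap 0.743 31.5
t: 6.32
position: [0.5625, 0.2797, 0.0249]
eef_rot: [-179.8, -0.1, 169.2]
ft_force: [-6.9, -6.8, 14.0]
finger_gap: 0.743
grasp_force: 31.8
6.33 [562.5 279.7  24.9] [-1.798e+02 -1.000e-01  1.692e+02] board [ 21.6 102.5  24.9] F [-6.9 -6.8 14. ] gap 0.743 31.8
```

```bash
python3 -m handwheel '[[0,0,-0.02,0,0,0,0.4],[-0.03,0.03,0,0,0,0,0.4],[0,0,0,0,0,0,0.4],[0,0,0,0,0,0,0.4],[0,0,0,0,0,0,0.4]]'
python3 -c "from h import *;st()"
python3 -m handwheel '[[-0.03,0.03,0,0,0,0,0.4],[0,0,0,0,0,0,0.4],[0,0,0,0,0,0,0.4],[0,0,0,0,0,0,0.4],[0,0,0,0,0,0,0.4]]'
python3 -c "
from h import *;st()
im=look();print(show(fit(im,'red',COVER,np.array([.561,.28,.028,-.19]),9,fixz=.028)[0]))
c=im['top'][160:240,120:260,::-1]; d=im['scene'][110:210,230:400,::-1]
cv2.imwrite('pics/crop2.png',np.vstack([cv2.resize(c,(500,286)),cv2.resize(d,(500,294))]))"
```

```text
t: 6.95
position: [0.5627, 0.2806, 0.025]
eef_rot: [-179.7, -0.3, 169.2]
ft_force: [-11.2, -9.0, 12.0]
finger_gap: 0.741
grasp_force: 31.4
6.95 [562.7 280.6  25. ] [-179.7   -0.3  169.2] board [ 21.7 103.4  25. ] F [-11.2  -9.   12. ] gap 0.741 31.4
t: 7.58
position: [0.5627, 0.2807, 0.0249]
eef_rot: [-179.5, -0.5, 169.2]
ft_force: [-18.8, -13.4, 20.2]
finger_gap: 0.741
grasp_force: 32.4
7.58 [562.7 280.7  24.9] [-179.5   -0.5  169.2] board [ 21.7 103.5  24.9] F [-18.8 -13.4  20.2] gap 0.741 32.4
[560.3, 283.0, 28.0, -10.2]
```

View pics/crop2.png

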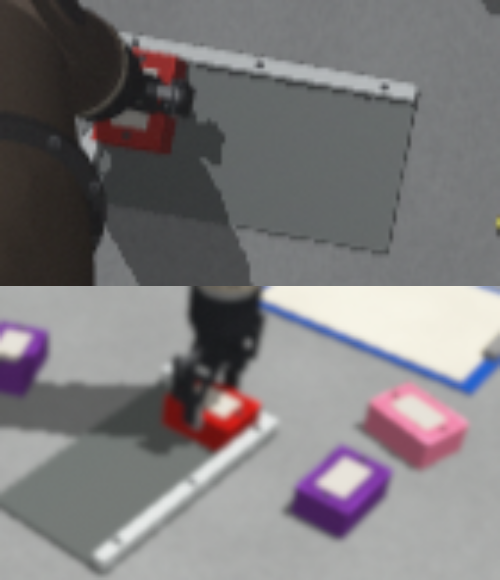

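```bash
python3 -m handwheel '[[0.06,-0.06,0,0,0,0,0.4],[0,0,0,0,0,0,0.9],[0,0,0,0,0,0,0.9],[0,0,-0.4,0,0,0,0.9],[0,0,-0.6,0,0,0,0.9]]'
python3 -m handwheel '[[0,0,-0.6,0,0,0,1],[0,0,-0.2,0,0,0,1],[0,0,0,0,0,0,1],[0,0,0,0,0,0,1],[0,0,0,0,0,0,1]]'
python3 - <<'E'
from h import *
st(); c=[.465,-.0965]
plan([([*c,.10],down(154.2),1),([*c,.10],down(154.2),1)])
E
```

```text
t: 8.3
position: [0.5631, 0.282, 0.0852]
eef_rot: [-179.9, -0.1, 169.3]
ft_force: [0.1, 0.7, -0.2]
finger_gap: 0.905
grasp_force: 0.0
t: 8.93
position: [0.5629, 0.2815, 0.1321]
eef_rot: [-179.9, -0.1, 169.3]
ft_force: [-0.5, -0.4, -0.5]
finger_gap: 0.999
grasp_force: 0.0
8.93 [562.9 281.5 132.1] [-1.799e+02 -1.000e-01  1.693e+02] board [ 21.7 104.4 132.1] F [-0.5 -0.4 -0.5] gap 0.999 0.0
[[0.06,-0.93,0.08,0,0,0.22,1],[0.03,-0.93,0.08,0,0,0.21,1],[-0.01,-0.93,0.07,0,0,0.22,1],[-0.04,-0.93,0.08,-0.01,0,0.21,1],[-0.08,-0.92,0.08,0,-0.01,0.22,1]]
[[-0.12,-0.92,0.07,0,0,0.21,1],[-0.14,-0.92,0.08,0,0,0.22,1],[0,0,0,0,0,0,1],[0,0,0,0,0,0,1],[0,0,0,0,0,0,1]]
```

```bash
python3 -m handwheel '[[0.06,-0.93,0.08,0,0,0.22,1],[0.03,-0.93,0.08,0,0,0.21,1],[-0.01,-0.93,0.07,0,0,0.22,1],[-0.04,-0.93,0.08,-0.01,0,0.21,1],[-0.08,-0.92,0.08,0,-0.01,0.22,1]]'
python3 -m handwheel '[[-0.12,-0.92,0.07,0,0,0.21,1],[-0.14,-0.92,0.08,0,0,0.22,1],[0,0,0.5,0,0,0,1],[0,0,0.5,0,0,0,1],[0,0,0,0,0,0,1]]'
python3 - <<'E'
from h import *
st(); c=[.465,-.0965]
im=look();p=fit(im,'red',COVER,np.array([.561,.28,.028,-.19]),9,fixz=.028);print(show(p[0]),p[1],wb(p[0][:3]))
plan([([*c,.014],down(154.2),1)])
E
```

```text
t: 9.55
position: [0.4926, 0.0102, 0.1094]
eef_rot: [179.9, 0.1, 158.4]
ft_force: [1.0, -0.5, 0.4]
finger_gap: 0.999
grasp_force: 0.0
t: 10.18
position: [0.4638, -0.0958, 0.039]
eef_rot: [180.0, -0.2, 154.2]
ft_force: [-0.2, -0.3, 0.2]
finger_gap: 1.006
grasp_force: 0.0
10.18 [463.8 -95.8  39. ] [180.   -0.2 154.2] board [  -5.6 -284.8   39. ] F [-0.2 -0.3  0.2] gap 1.006 0.0
[562.4, 282.7, 28.0, -10.2] 1.6991607800916853 [ 21.03955027 105.39108806  27.9937431 ]
[[0,-0.02,0.45,0.01,0,0,1],[0,0,0,0,0,0,1],[0,0,0,0,0,0,1],[0,0,0,0,0,0,1],[0,0,0,0,0,0,1]]
```

```bash
python3 -m handwheel '[[0,-0.02,0.45,0,0,0,1],[0,0,0,0,0,0,0.4],[0,0,0,0,0,0,0.4],[0,0,0,0,0,0,0.4],[0,0,0,0,0,0,0.4]]' 30
python3 -m handwheel '[[0,0,-0.3,0,0,0,0.4],[0,0,-0.4,0,0,0,0.4],[0,0,-0.3,0,0,0,0.4],[0,0,0,0,0,0,0.4],[0,0,0,0,0,0,0.4]]'
python3 - <<'E'
from h import *
st()
plan([(bw(10,16,74),down(169.3),.4),(bw(10,16,27),down(169.3),.4)],v=.05)
E
```

```text
t: 10.9
position: [0.4657, -0.0969, 0.0146]
eef_rot: [179.9, 0.1, 154.2]
ft_force: [-0.7, 0.7, 6.1]
finger_gap: 0.742
grasp_force: 34.9
t: 11.52
position: [0.4648, -0.0969, 0.0734]
eef_rot: [179.9, 0.1, 154.2]
ft_force: [-0.5, -0.1, -2.0]
finger_gap: 0.737
grasp_force: 34.3
11.53 [464.8 -96.9  73.4] [1.799e+02 1.000e-01 1.542e+02] board [  -4.5 -285.7   73.4] F [-0.5 -0.1 -2. ] gap 0.737 34.3
[[0.15,0.7,0,0,0,-0.22,0.4],[0.13,0.71,0,0,0,-0.21,0.4],[0.1,0.71,0,0,0,-0.22,0.4],[0.08,0.72,0,0.01,0,-0.21,0.4],[0.04,0.72,0,0,0.01,-0.22,0.4]]
[[0.02,0.71,0,0,0,-0.22,0.4],[-0.01,0.72,-0.01,0,0,-0.21,0.4],[0,0,0.79,0,0,0,0.4],[0,0,0,0,0,0,0.4],[0,0,0,0,0,0,0.4]]
```

```bash
python3 -m handwheel '[[0.15,0.7,0,0,0,-0.22,0.4],[0.13,0.71,0,0,0,-0.21,0.4],[0.1,0.71,0,0,0,-0.22,0.4],[0.08,0.72,0,0.01,0,-0.21,0.4],[0.04,0.72,0,0,0.01,-0.22,0.4]]'
python3 -m handwheel '[[0.02,0.71,0,0,0,-0.22,0.4],[-0.01,0.72,-0.01,0,0,-0.21,0.4],[0,0,0,0,0,0,0.4],[0,0,0.5,0,0,0,0.4],[0,0,0.26,0,0,0,0.4]]'
python3 -m handwheel '[[0,0,0.03,0,0,0,0.4],[0,0,0.03,0,0,0,0.4],[0,0,0,0,0,0,0.4],[0,0,0,0,0,0,0.4],[0,0,0,0,0,0,0.4]]'
python3 -c "from h import *;st()"
```

```text
t: 12.15
position: [0.515, 0.1143, 0.073]
eef_rot: [-179.9, -0.1, 165.1]
ft_force: [0.7, -0.7, -2.9]
finger_gap: 0.741
grasp_force: 34.2
t: 12.78
position: [0.5342, 0.1952, 0.027]
eef_rot: [-179.9, -0.2, 169.2]
ft_force: [-0.7, -0.4, -1.9]
finger_gap: 0.739
grasp_force: 34.2
t: 13.4
position: [0.5358, 0.1966, 0.0259]
eef_rot: [180.0, 0.0, 169.3]
ft_force: [-0.2, 0.1, -1.6]
finger_gap: 0.738
grasp_force: 34.2
13.4 [535.8 196.6  25.9] [180.    0.  169.3] board [10.8 15.9 25.9] F [-0.2  0.1 -1.6] gap 0.738 34.2
```

```bash
python3 -m handwheel '[[0,0,0.04,0,0,0,0.4],[-0.08,0,0,0,0,0,0.4],[-0.06,0,0,0,0,0,0.4],[0,0,0,0,0,0,0.4],[0,0,0,0,0,0,0.4]]'
python3 -c "from h import *;st()"
python3 -m handwheel '[[-0.03,0,0,0,0,0,0.4],[-0.03,0,0,0,0,0,0.4],[0,0,0,0,0,0,0.4],[0,0,0,0,0,0,0.4],[0,0,0,0,0,0,0.4]]'
python3 -c "from h import *;st()"
```

```text
t: 14.02
position: [0.5438, 0.1949, 0.023]
eef_rot: [-180.0, -0.0, 169.3]
ft_force: [-0.3, 0.2, -2.4]
finger_gap: 0.741
grasp_force: 34.3
14.03 [543.8 194.9  23. ] [-180.    -0.   169.3] board [19.  15.7 23. ] F [-0.3  0.2 -2.4] gap 0.741 34.3
t: 14.65
position: [0.5458, 0.1946, 0.0228]
eef_rot: [-180.0, -0.2, 169.3]
ft_force: [-5.0, 1.9, 1.0]
finger_gap: 0.747
grasp_force: 34.7
14.65 [545.8 194.6  22.8] [-180.    -0.2  169.3] board [21.1 15.8 22.8] F [-5.   1.9  1. ] gap 0.747 34.7
```

```bash
cat >> h.py <<'E'
def gp(c,yaw,tilt,off=.024):
    R=down(yaw,tilt); return np.array(c)+R.apply([0,0,off]),R
E
python3 -m handwheel '[[-0.03,0,0.02,0,0,0,0.4],[0,0,0,0,0,0,0.4],[0.03,0,0,0,0,0,0.82],[0,0,0,0,0,0,0.82],[0,0,0,0,0,0,0.82]]'
python3 -m handwheel '[[0,0,-0.3,0,0,0,0.82],[0,0,-0.5,0,0,0,0.82],[0,0,-0.6,0,0,0,0.9],[0,0,-0.5,0,0,0,1],[0,0,0,0,0,0,1]]'
python3 - <<'E'
from h import *
st()
c=[.444,-.279,.11]
plan([(*gp(c,164.7,-45),1)])
E
```

```text
t: 15.28
position: [0.5479, 0.1942, 0.0219]
eef_rot: [180.0, 0.0, 169.3]
ft_force: [0.0, 0.6, -0.4]
finger_gap: 0.82
grasp_force: 0.0
t: 15.9
position: [0.5493, 0.1949, 0.1396]
eef_rot: [179.8, 0.3, 169.3]
ft_force: [0.0, -0.2, -0.5]
finger_gap: 0.997
grasp_force: 0.0
15.9 [549.3 194.9 139.6] [179.8   0.3 169.3] board [ 24.4  16.7 139.6] F [ 0.  -0.2 -0.5] gap 0.997 0.0
[[0,-0.9,0.08,0.02,-0.5,0.05,1],[-0.01,-0.9,0.09,0.02,-0.49,0.04,1],[0,-0.9,0.09,0.03,-0.5,0.05,1],[0,-0.9,0.09,0.02,-0.5,0.05,1],[0,-0.9,0.1,0.02,-0.49,0.05,1]]
[[0,-0.9,0.1,0.02,-0.5,0.04,1],[0,-0.9,0.11,0.02,-0.5,0.05,1],[0.01,-0.9,0.11,0.03,-0.49,0.05,1],[0,-0.9,0.11,0.02,-0.5,0.04,1],[0,0,0,0,0,0,1]]
```

```bash
python3 -m handwheel '[[0,-0.9,0.08,0.02,-0.5,0.05,1],[-0.01,-0.9,0.09,0.02,-0.49,0.04,1],[0,-0.9,0.09,0.03,-0.5,0.05,1],[0,-0.9,0.09,0.02,-0.5,0.05,1],[0,-0.9,0.1,0.02,-0.49,0.05,1]]'
python3 -m handwheel '[[0,-0.9,0.1,0.02,-0.5,0.04,1],[0,-0.9,0.11,0.02,-0.5,0.05,1],[0.01,-0.9,0.11,0.03,-0.49,0.05,1],[0,-0.9,0.11,0.02,-0.5,0.04,1],[0,0,0,0,0,0,1]]'
python3 - <<'E'
from h import *
st(); print(np.round(state()["joints"],1))
im=look();p=fit(im,'yellow',COVER,np.array([*bw(20,16,28),-.19]),9,fixz=.028);print(show(p[0]),p[1],wb(p[0][:3]))
c=[.444,-.279,.027]
plan([(*gp(c,164.7,-45),1)],v=.03)
E
```

```text
t: 16.52
position: [0.4994, -0.0669, 0.1125]
eef_rot: [-179.2, 24.3, 167.0]
ft_force: [1.9, -3.0, 0.5]
finger_gap: 0.998
grasp_force: 0.0
t: 17.15
position: [0.4744, -0.1465, 0.099]
eef_rot: [-174.6, 26.7, 166.9]
ft_force: [-0.4, 0.1, 0.1]
finger_gap: 0.996
grasp_force: 0.0
17.15 [ 474.4 -146.5   99. ] [-174.6   26.7  166.9] board [  14.2 -332.7   99. ] F [-0.4  0.1  0.1] gap 0.996 0.0
[  7.   15.1  -3.4 139.5  91.2  10.4  -9.4]
[545.8, 196.7, 28.0, -9.5] 1.1153136374615862 [20.64885617 17.84700263 28.00553509]
[[0.07,-0.36,0.28,-0.07,-0.3,0.04,1],[0.08,-0.36,0.27,-0.06,-0.31,0.05,1],[0.09,-0.37,0.25,-0.07,-0.3,0.04,1],[0.11,-0.37,0.25,-0.06,-0.3,0.05,1],[0.11,-0.38,0.24,-0.07,-0.3,0.04,1]]
[[0.13,-0.38,0.23,-0.06,-0.31,0.05,1],[0,0,0,0,0,0,1],[0,0,0,0,0,0,1],[0,0,0,0,0,0,1],[0,0,0,0,0,0,1]]
```

```bash
python3 - <<'E'
from h import *
c=[.444,-.279,.085]
plan([(c,down(164.7),1)])
E
```

```text
[[0.04,-0.76,0.14,-0.16,0.89,0.03,1],[0.01,-0.75,0.12,-0.15,0.9,0.03,1],[-0.01,-0.77,0.11,-0.16,0.89,0.04,1],[0,0,0,0,0,0,1],[0,0,0,0,0,0,1]]
```

```bash
python3 -m handwheel '[[0.04,-0.76,0.14,-0.16,0.89,0.03,1],[0.01,-0.75,0.12,-0.15,0.9,0.03,1],[-0.01,-0.77,0.11,-0.16,0.89,0.04,1],[0,0,0,0,0,0,1],[0,0,0,0,0,0,1]]'; python3 - <<'E'
from h import *
st(); print(np.round(state()["joints"],1))
c=[.444,-.279,.014]
plan([(c,down(164.7),1)],v=.04)
E
```

```text
t: 17.88
position: [0.4701, -0.213, 0.1003]
eef_rot: [-171.1, 20.6, 165.6]
ft_force: [0.1, -0.6, 0.1]
finger_gap: 0.998
grasp_force: 0.0
17.88 [ 470.1 -213.   100.3] [-171.1   20.6  165.6] board [  22.3 -398.8  100.3] F [ 0.1 -0.6  0.1] gap 0.998 0.0
[ 19.4  17.1  -9.7 132.   50.5  17.   37.7]
[[0.21,-0.32,0.49,-0.29,0.69,-0.02,1],[0.16,-0.34,0.49,-0.29,0.68,-0.03,1],[0.1,-0.37,0.49,-0.29,0.69,-0.02,1],[0,0,0,0,0,0,1],[0,0,0,0,0,0,1]]
```

```bash
python3 -m handwheel '[[0.1,0,-0.1,-0.29,0.69,0,1],[0.1,0,-0.1,-0.29,0.69,0,1],[0,-0.1,0,-0.29,0.69,0,1],[0,0,0,0,0,0,1],[0,0,0,0,0,0,1]]'; python3 - <<'E'
from h import *
st(); print(np.round(state()["joints"],1))
c=[.444,-.279,.09]
plan([(c,down(164.7),1)],v=.04)
E
```

```text
t: 18.5
position: [0.4553, -0.2188, 0.1061]
eef_rot: [-178.5, 2.1, 163.8]
ft_force: [0.1, -0.1, 0.2]
finger_gap: 1.002
grasp_force: 0.0
18.5 [ 455.3 -218.8  106.1] [-178.5    2.1  163.8] board [   8.8 -407.2  106.1] F [ 0.1 -0.1  0.2] gap 1.002 0.0
[ 39.4  24.  -26.9 115.3  18.2  42.5  75. ]
[[-0.05,-0.5,0.15,-0.08,0.1,-0.05,1],[-0.04,-0.51,0.14,-0.07,0.11,-0.05,1],[0,0,0,0,0,0,1],[0,0,0,0,0,0,1],[0,0,0,0,0,0,1]]
```

```bash
python3 -m handwheel '[[-0.05,-0.5,0.15,-0.08,0.1,-0.05,1],[-0.04,-0.51,0.14,-0.07,0.11,-0.05,1],[0,0,0,0,0,0,1],[0,0,0.4,0,0,0,1],[0,0,0,0,0,0,1]]'; python3 - <<'E'
from h import *
st()
c=[.444,-.279,.014]
plan([(c,down(164.7),1)],v=.04)
E
```

```text
t: 19.12
position: [0.4434, -0.2777, 0.0657]
eef_rot: [180.0, -0.2, 164.8]
ft_force: [0.6, 0.2, 0.3]
finger_gap: 0.998
grasp_force: 0.0
19.12 [ 443.4 -277.7   65.7] [180.   -0.2 164.8] board [   8.1 -467.3   65.7] F [0.6 0.2 0.3] gap 0.998 0.0
[[-0.01,-0.01,0.43,0,-0.01,0.01,1],[-0.01,-0.01,0.43,0,-0.01,0,1],[0,0,0,0,0,0,1],[0,0,0,0,0,0,1],[0,0,0,0,0,0,1]]
```

```bash
python3 -m handwheel '[[-0.01,-0.01,0.43,0,0,0,1],[-0.01,-0.01,0.41,0,0,0,1],[0,0,0,0,0,0,0.4],[0,0,0,0,0,0,0.4],[0,0,0,0,0,0,0.4]]' 30
python3 -m handwheel '[[0,0,0,0,0,0,0.4],[0,0,-0.2,0,0,0,0.4],[0,0,-0.5,0,0,0,0.4],[0,0,-0.3,0,0,0,0.4],[0,0,0,0,0,0,0.4]]'; python3 - <<'E'
from h import *
st(); z=state()["position"][2]
plan([([.45,-.07,z],down(81.2),.4),([.45,-.07,.022],down(81.2),.4)],v=.05)
E
```

```text
t: 19.75
position: [0.4459, -0.2814, 0.0174]
eef_rot: [180.0, 0.0, 164.7]
ft_force: [-0.6, 0.2, -1.2]
finger_gap: 0.742
grasp_force: 34.8
t: 20.38
position: [0.4464, -0.282, 0.0781]
eef_rot: [-180.0, 0.1, 164.7]
ft_force: [0.2, -0.5, -1.6]
finger_gap: 0.737
grasp_force: 35.0
20.38 [ 446.4 -282.    78.1] [-1.800e+02  1.000e-01  1.647e+02] board [  11.9 -471.    78.1] F [ 0.2 -0.5 -1.6] gap 0.737 35.0
[[0.1,0.38,0,0,0,0.93,0.4],[0.16,0.36,0,0,0,0.92,0.4],[0.21,0.33,0,0,0,0.93,0.4],[0.26,0.29,0,0,0,0.93,0.4],[0.31,0.25,0,0.01,0.01,0.93,0.4]]
[[0.34,0.19,0,0,0,0.92,0.4],[0.37,0.13,0,0,0,0.93,0.4],[0.39,0.08,0,0,0,0.93,0.4],[0.39,0.01,0,0,0,0.93,0.4],[0,0,0.47,0,0,0,0.4]]
[[0,0,0.46,0,0,0,0.4],[0,0,0,0,0,0,0.4],[0,0,0,0,0,0,0.4],[0,0,0,0,0,0,0.4],[0,0,0,0,0,0,0.4]]
```

```bash
python3 -m handwheel '[[0.1,0.38,0,0,0,0.93,0.4],[0.16,0.36,0,0,0,0.92,0.4],[0.21,0.33,0,0,0,0.93,0.4],[0.26,0.29,0,0,0,0.93,0.4],[0.31,0.25,0,0.01,0.01,0.93,0.4]]'
python3 -m handwheel '[[0.34,0.19,0,0,0,0.92,0.4],[0.37,0.13,0,0,0,0.93,0.4],[0.39,0.08,0,0,0,0.93,0.4],[0.39,0.01,0,0,0,0.93,0.4],[0,0,0,0,0,0,0.4]]'; python3 - <<'E'
from h import *
st();print(np.round(state()["joints"],1))
plan([([.45,-.07,.0185],down(81.2),.4)],v=.04)
E
```

```text
t: 21.0
position: [0.447, -0.1627, 0.0758]
eef_rot: [-179.8, -0.2, 118.0]
ft_force: [-0.4, 0.3, -1.9]
finger_gap: 0.74
grasp_force: 34.9
t: 21.62
position: [0.4489, -0.0674, 0.0761]
eef_rot: [-179.8, -0.1, 81.3]
ft_force: [-0.6, -0.2, -2.4]
finger_gap: 0.74
grasp_force: 34.9
21.62 [448.9 -67.4  76.1] [-1.798e+02 -1.000e-01  8.130e+01] board [ -25.6 -259.6   76.1] F [-0.6 -0.2 -2.4] gap 0.74 34.9
[  6.9  21.8  -6.3 122.7   3.8  35.9 -10.8]
[[-0.02,0.01,0.48,-0.01,0,0.01,0.4],[-0.02,0.02,0.48,-0.01,-0.01,0,0.4],[0,0,0,0,0,0,0.4],[0,0,0,0,0,0,0.4],[0,0,0,0,0,0,0.4]]
```

```bash
python3 - <<'E'
from h import *
im=look()
for n in("top","scene"):
    print([(np.round(vision.tip_of(n,t)[0]["location"],3).tolist()) for t in("pen_cup","tape_roll","dispenser")])
print([np.round(d["location"],3).tolist() for d in vision.tip_of("top","cover_red")])
plan([([.45,-.07,.15],down(81.2),.4),([.71,.06,.16],down(95),.4),([.71,.06,.16],down(95,45),.4)],v=.055)
E
```

```text
Traceback (most recent call last):
IndexError: list index out of range
```

```bash
python3 - <<'E'
from h import *
for n in("top","scene"):
    for t in("pen_cup","tape_roll"): print(n,t,[np.round(d["location"],3).tolist() for d in vision.tip_of(n,t)][:2])
plan([([.45,-.07,.15],down(81.2),.4),([.71,.06,.16],down(95),.4),([.71,.06,.16],down(95,45),.4)],v=.055)
E
```

```text
top pen_cup []
top tape_roll [[0.586, -0.183, 0.0]]
scene pen_cup [[0.69, -0.064, -0.001]]
scene tape_roll [[0.591, -0.185, 0.001]]
[[0,0.01,-0.61,-0.01,0,0,0.4],[0.01,0,-0.62,-0.01,0,-0.01,0.4],[0.47,0.66,-0.03,0,0,-0.23,0.4],[0.44,0.68,-0.02,0,0,-0.23,0.4],[0.41,0.69,-0.03,0,0,-0.23,0.4]]
[[0.38,0.71,-0.03,0,0,-0.23,0.4],[0.36,0.73,-0.02,0,0,-0.23,0.4],[0.32,0.74,-0.03,0,0,-0.23,0.4],[0,0,0,0,0.9,0,0.4],[0,0,0,0,0.9,0,0.4]]
[[0,0,0,0,0.9,0,0.4],[0,0,0,0,0.9,0,0.4],[0,0,0,0,0.9,0,0.4],[0,0,0,0,0,0,0.4],[0,0,0,0,0,0,0.4]]
```

```bash
python3 -m handwheel '[[0,0,-0.6,0,0,0,0.4],[0,0,-0.5,0,0,0,0.4],[0.15,0.75,0,0,0,-0.2,0.4],[0.15,0.75,0,0,0,-0.1,0.4],[0,0,0,0,0.9,0,0.4]]'
python3 -m handwheel '[[0,0,0,0,0.9,0,0.4],[0,0,0,0,0.9,0,0.4],[0,0,0,0,0.9,0,0.4],[0,0,0,0,0.9,0,0.4],[0,0,0,0,0,0,0.4]]'
python3 - <<'E'
from h import *
st();s=state();print(np.round(s["joints"],1)); R=Ro.from_euler('xyz',s["eef_rot"],degrees=True);print(R.as_matrix().round(2))
E
```

```text
t: 22.6
position: [0.5451, -0.0576, 0.1427]
eef_rot: [180.0, -9.3, 84.9]
ft_force: [-2.4, -0.8, -3.2]
finger_gap: 0.74
grasp_force: 34.9
t: 23.22
position: [0.5399, -0.0681, 0.1393]
eef_rot: [-179.4, -45.0, 83.3]
ft_force: [-0.2, 0.4, -1.1]
finger_gap: 0.745
grasp_force: 35.0
23.23 [539.9 -68.1 139.3] [-179.4  -45.    83.3] board [  64.  -243.4  139.3] F [-0.2  0.4 -1.1] gap 0.745 35.0
[ 43.3  38.4 -23.5 101.9 -32.8  61.4  37.1]
[[ 0.08  0.99  0.07]
 [ 0.7  -0.11  0.7 ]
 [ 0.71 -0.01 -0.71]]
```

```bash
python3 - <<'E'
from h import *
plan([([.54,-.058,.10],down(84),.4),([.54,-.058,.0185],down(84),.4)],v=.045)
E
```

```text
[[-0.07,0,0.12,-0.01,-0.9,-0.01,0.4],[-0.05,0,0.12,0,-0.9,-0.01,0.4],[-0.03,-0.01,0.13,-0.01,-0.9,0,0.4],[-0.01,0,0.14,0,-0.9,-0.01,0.4],[0.01,0,0.13,-0.01,-0.9,-0.01,0.4]]
[[0,0,0.68,0,0,0,0.4],[0,0,0.68,0,0,0,0.4],[0,0,0,0,0,0,0.4],[0,0,0,0,0,0,0.4],[0,0,0,0,0,0,0.4]]
```

```bash
python3 -m handwheel '[[-0.07,0,0.12,-0.01,-0.9,-0.01,0.4],[-0.05,0,0.12,0,-0.9,-0.01,0.4],[-0.03,-0.01,0.13,-0.01,-0.9,0,0.4],[-0.01,0,0.14,0,-0.9,-0.01,0.4],[0.01,0,0.13,-0.01,-0.9,-0.01,0.4]]'
python3 -m handwheel '[[0,0,0,0,0,0,0.4],[0,0,0.68,0,0,0,0.4],[0,0,0.5,0,0,0,0.4],[0,0,0.1,0,0,0,0.4],[0,0,0,0,0,0,0.4]]'
python3 -c "from h import *;st()"
```

```text
t: 23.85
position: [0.5429, -0.0522, 0.1055]
eef_rot: [179.4, 0.2, 84.6]
ft_force: [0.0, -0.7, -2.7]
finger_gap: 0.741
grasp_force: 34.9
t: 24.48
position: [0.5422, -0.054, 0.0272]
eef_rot: [179.7, -0.1, 84.4]
ft_force: [-0.2, 0.6, -1.4]
finger_gap: 0.74
grasp_force: 34.9
24.48 [542.2 -54.   27.2] [ 1.797e+02 -1.000e-01  8.440e+01] board [  63.6 -229.2   27.2] F [-0.2  0.6 -1.4] gap 0.74 34.9
```

```bash
python3 -m handwheel '[[0,0,0.14,0,0,0,0.4],[0,0,0,0,0,0,0.4],[0,0,0,0,0,0,1],[0,0,0,0,0,0,1],[0,0,-0.4,0,0,0,1]]'
python3 - <<'E'
from h import *
st(); s=state(); p=np.array(s["position"]);R=Ro.from_euler('xyz',s["eef_rot"],degrees=True)
c=[.542,-.051,.027]; q,Q=gp(c,84.4,-45)
plan([([.542,-.051,.11],down(84.4),1),(q-Q.apply([0,0,.07]),Q,1),(q,Q,1)],v=.045)
E
```

```text
t: 25.1
position: [0.5405, -0.054, 0.041]
eef_rot: [179.9, -0.0, 84.4]
ft_force: [0.1, -0.3, 0.4]
finger_gap: 1.001
grasp_force: 0.0
25.1 [540.5 -54.   41. ] [179.9  -0.   84.4] board [  62.  -229.4   41. ] F [ 0.1 -0.3  0.4] gap 1.001 0.0
[[0.03,0.01,-0.57,0,0,0,1],[0.02,0.01,-0.58,0.01,0,0,1],[0.11,0,0.17,0,-0.9,0,1],[0.13,0,0.15,0,-0.9,0,1],[0.16,0,0.12,0,-0.9,0,1]]
[[0.17,0,0.11,0,-0.9,0,1],[0.19,0,0.07,0,-0.9,0,1],[0,0,0.58,0,0,0,1],[0,0,0.58,0,0,0,1],[0,0,0,0,0,0,1]]
```

```bash
python3 -m handwheel '[[0.03,0.01,-0.57,0,0,0,1],[0.02,0.01,-0.58,0.01,0,0,1],[0.11,0,0.17,0,-0.9,0,1],[0.13,0,0.15,0,-0.9,0,1],[0.16,0,0.12,0,-0.9,0,1]]'
python3 -m handwheel '[[0.17,0,0.11,0,-0.9,0,1],[0.19,0,0.07,0,-0.9,0,1],[0,0,0,0,0,0,1],[0,0,0,0,0,0,1],[0,0,0,0,0,0,1]]'
python3 - <<'E'
from h import *
st(); print(np.round(state()["joints"],1))
im=look();p=fit(im,'blue',COVER,np.array([.542,-.051,.02,1.47]),7,fixz=.02,names=("top",));print(show(p[0]),p[1])
cv2.imwrite('pics/b1.png',np.hstack([cv2.resize(im[n][80:280,140:340,::-1],(400,400)) for n in im]))
c=[.542,-.051,.027]; q,Q=gp(c,84.4,-45)
plan([(q,Q,1)],v=.045)
E
```

```text
t: 25.72
position: [0.5459, -0.0312, 0.0817]
eef_rot: [179.6, 27.2, 84.2]
ft_force: [0.5, -0.4, -2.0]
finger_gap: 1.001
grasp_force: 0.0
t: 26.35
position: [0.5464, -0.0202, 0.0614]
eef_rot: [179.7, 44.9, 84.0]
ft_force: [0.1, 0.7, 0.3]
finger_gap: 0.998
grasp_force: 0.0
26.35 [546.4 -20.2  61.4] [179.7  44.9  84. ] board [  61.5 -195.2   61.4] F [0.1 0.7 0.3] gap 0.998 0.0
[-37.3  44.   14.7 104.6  31.8  61.5 -53. ]
[541.1, -54.4, 20.0, 85.0] 0.8003101337512235
[[0.02,-0.01,0.59,0,-0.01,-0.01,1],[0.01,-0.01,0.58,0.01,0,-0.02,1],[0,0,0,0,0,0,1],[0,0,0,0,0,0,1],[0,0,0,0,0,0,1]]
```

View pics/b1.png

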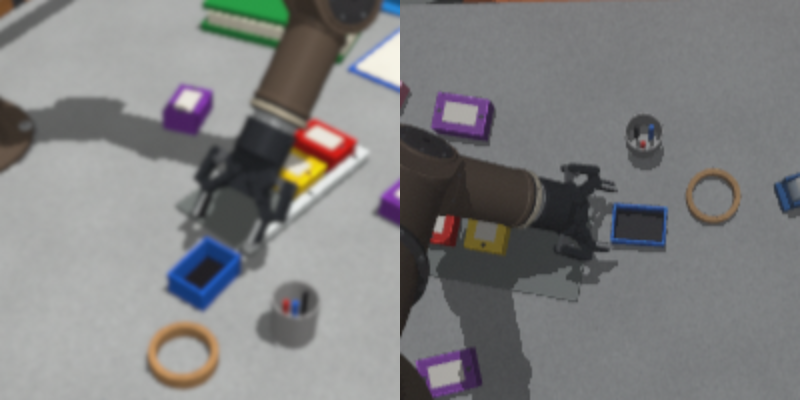

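The blue cover stands open side up at left crop (205,270) and right crop (640,225), untouched. The gripper is tilted 45° beside it, clear of the cup and tape.

```bash
python3 -m handwheel '[[0.02,0.05,0.59,0,0,0,1],[0.03,0.03,0.3,0,0,0,1],[0,0,0.27,0,0,0,1],[0,0,0,0,0,0,1],[0,0,0,0,0,0,1]]'
python3 - <<'E'
from h import *
st()
c=[.5415,-.0535,.027]; q,Q=gp(c,84.4,-45); print((q*1000).round(1))
plan([(q,Q,1)],v=.045)
E
```

```text
t: 27.08
position: [0.5468, -0.0653, 0.009]
eef_rot: [179.8, 44.9, 84.3]
ft_force: [1.4, -0.2, -0.5]
finger_gap: 1.001
grasp_force: 0.0
27.07 [546.8 -65.3   9. ] [179.8  44.9  84.3] board [  70.3 -239.4    9. ] F [ 1.4 -0.2 -0.5] gap 1.001 0.0
[539.8 -70.4  10. ]
[[-0.08,-0.11,0.05,0.01,-0.01,-0.01,1],[0,0,0,0,0,0,1],[0,0,0,0,0,0,1],[0,0,0,0,0,0,1],[0,0,0,0,0,0,1]]
```

```bash
python3 -m handwheel '[[-0.06,-0.11,0.04,0,0,0,1],[0,0,0,0,0,0,0.4],[0,0,0,0,0,0,0.4],[0,0,0,0,0,0,0.4],[0,0,0,0,0,0,0.4]]' 40
python3 - <<'E'
from h import *
st();s=state(); q=np.array(s["position"]); c=q-down(84.4,-45).apply([0,0,.024]); print(c)
u=c+[0,0,.06]
c2=[.541,-.056,.10]
plan([(q+[0,0,.06],down(84.4,-45),.4),(*gp(c2,84.4,45),.4)],v=.05)
E
```

```text
t: 27.7
position: [0.5396, -0.0693, 0.0101]
eef_rot: [179.8, 45.0, 84.3]
ft_force: [-1.9, 1.7, 7.6]
finger_gap: 0.745
grasp_force: 42.7
27.7 [539.6 -69.3  10.1] [179.8  45.   84.3] board [  64.  -244.7   10.1] F [-1.9  1.7  7.6] gap 0.745 42.7
[ 0.54129702 -0.05245233  0.02709246]
[[-0.35,0,-0.35,0.01,0,0,0.4],[-0.36,0,-0.36,0,0,-0.01,0.4],[0.02,0,-0.05,0,0.9,0,0.4],[0.03,0,-0.05,0,0.9,0,0.4],[0.03,0,-0.04,0,0.9,0,0.4]]
[[0.05,0,-0.03,0,0.9,0,0.4],[0.04,0,-0.03,0,0.9,0,0.4],[0.06,0,-0.02,0,0.9,0,0.4],[0.05,0,-0.02,0,0.9,0,0.4],[0.05,0,0,0,0.9,0,0.4]]
[[0.06,0,0,0,0.9,0,0.4],[0.05,0,0.02,0,0.9,0,0.4],[0,0,0,0,0,0,0.4],[0,0,0,0,0,0,0.4],[0,0,0,0,0,0,0.4]]
```

```bash
python3 -m handwheel '[[-0.35,0,-0.35,0,0,0,0.4],[-0.36,0,-0.36,0,0,0,0.4],[0.02,0,-0.05,0,0.9,0,0.4],[0.03,0,-0.05,0,0.9,0,0.4],[0.03,0,-0.04,0,0.9,0,0.4]]'
python3 -m handwheel '[[0.05,0,-0.03,0,0.9,0,0.4],[0.04,0,-0.03,0,0.9,0,0.4],[0.06,0,-0.02,0,0.9,0,0.4],[0.05,0,-0.02,0,0.9,0,0.4],[0.05,0,0,0,0.9,0,0.4]]'
python3 -m handwheel '[[0.06,0,0,0,0.9,0,0.4],[0.05,0,0.02,0,0.9,0,0.4],[0,0,0,0,0,0,0.4],[0,0,0,0,0,0,0.4],[0,0,0,0,0,0,0.4]]'
python3 - <<'E'
from h import *
st()
im=look()
cv2.imwrite('pics/b2.png',np.hstack([cv2.resize(im[n][80:280,140:340,::-1],(400,400)) for n in im]))
c2=[.541,-.056,.052]
plan([(*gp(c2,84.4,45),.4)],v=.05)
E
```

```text
t: 28.32
position: [0.5407, -0.06, 0.0744]
eef_rot: [179.8, 17.7, 84.4]
ft_force: [-0.5, -0.3, -2.6]
finger_gap: 0.743
grasp_force: 43.4
t: 28.95
position: [0.5421, -0.0461, 0.0806]
eef_rot: [179.7, -27.3, 84.5]
ft_force: [-0.6, 0.5, -2.8]
finger_gap: 0.745
grasp_force: 43.4
t: 29.58
position: [0.5426, -0.0373, 0.0834]
eef_rot: [179.7, -44.9, 84.9]
ft_force: [-0.2, -0.1, -1.1]
finger_gap: 0.747
grasp_force: 43.5
29.57 [542.6 -37.3  83.4] [179.7 -44.9  84.9] board [  61.  -212.7   83.4] F [-0.2 -0.1 -1.1] gap 0.747 43.5
[[-0.58,0,0.55,0,0.01,0.03,0.4],[0,0,0,0,0,0,0.4],[0,0,0,0,0,0,0.4],[0,0,0,0,0,0,0.4],[0,0,0,0,0,0,0.4]]
```

View pics/b2.png

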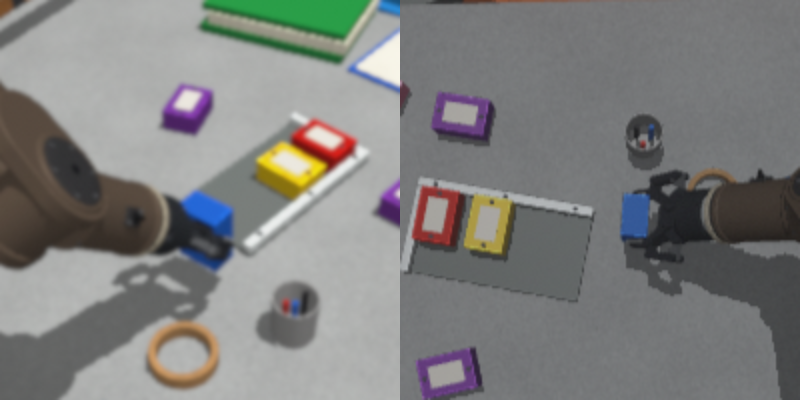

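The blue cover is held on end, closed side facing left, at right crop (633,215). Red and yellow on the board are undisturbed.

```bash
python3 -m handwheel '[[-0.3,0,0.28,0,0,0,0.4],[-0.28,0,0.27,0,0,0,0.4],[-0.02,0,0.02,0,0,0,0.4],[-0.02,0,0.02,0,0,0,0.4],[0,0,0,0,0,0,0.4]]'
python3 -m handwheel '[[-0.02,0,0.02,0,0,0,0.4],[-0.02,0,0.02,0,0,0,0.4],[0,0,0,0,0,0,0.4],[0,0,0,0,0,0,0.4],[0,0,0,0,0,0,0.4]]'
python3 -c "from h import *;st()"
```

```text
t: 30.3
position: [0.5428, -0.0403, 0.0318]
eef_rot: [179.7, -45.0, 84.7]
ft_force: [-0.3, 0.3, -2.5]
finger_gap: 0.745
grasp_force: 43.4
t: 30.92
position: [0.5428, -0.0405, 0.0299]
eef_rot: [179.7, -45.1, 84.6]
ft_force: [-4.3, -7.7, 21.5]
finger_gap: 0.746
grasp_force: 45.7
30.93 [542.8 -40.5  29.9] [179.7 -45.1  84.6] board [  61.8 -215.8   29.9] F [-4.3 -7.7 21.5] gap 0.746 45.7
```

```bash
python3 -m handwheel '[[0.02,0,-0.02,0,0,0,0.4],[0,0,0,0,0,0,1],[0,0,0,0,0,0,1],[0,0,-0.4,0,0,0,1],[0,0,-0.8,0,0,0,1]]'
python3 - <<'E'
from h import *
st(); Y=84.6
c=[.541,-.044,.048]; q,Q=gp(c,Y,-45)
s=state();p=np.array(s["position"])
plan([([.54,-.09,.17],down(Y,45),1),([.541,-.04,.19],down(Y,-45),1),(q-Q.apply([0,0,.08]),Q,1)],v=.055)
E
```

```text
t: 31.55
position: [0.5361, -0.0897, 0.0799]
eef_rot: [-180.0, -45.2, 84.6]
ft_force: [1.4, -0.2, -0.1]
finger_gap: 0.998
grasp_force: 0.0
31.55 [536.1 -89.7  79.9] [-180.   -45.2   84.6] board [  64.3 -265.4   79.9] F [ 1.4 -0.2 -0.1] gap 0.998 0.0
[[0.53,0.03,-0.53,0,-0.01,0,1],[0.54,0.03,-0.53,0,-0.01,0,1],[0.08,-0.01,0.04,0,-0.9,0,1],[0.09,0,0.02,0,-0.9,0,1],[0.09,-0.01,0.01,0,-0.9,0,1]]
[[0.08,0,-0.01,0,-0.9,0,1],[0.09,-0.01,-0.02,0,-0.9,0,1],[0.08,0,-0.03,0,-0.9,0,1],[0.08,-0.01,-0.05,0,-0.9,0,1],[0.07,-0.01,-0.06,0,-0.9,0,1]]
[[0.06,0,-0.06,0,-0.9,0,1],[0.05,-0.01,-0.08,0,-0.9,0,1],[0.81,0,0.39,0,0,0,1],[0.81,0.01,0.4,0,0,0,1],[0,0,0,0,0,0,1]]
```

```bash
python3 -m handwheel '[[0.53,0.03,-0.53,0,0,0,1],[0.54,0.03,-0.53,0,0,0,1],[0.08,0,0.04,0,-0.9,0,1],[0.09,0,0.02,0,-0.9,0,1],[0.09,0,0.01,0,-0.9,0,1]]'
python3 -m handwheel '[[0.08,0,-0.01,0,-0.9,0,1],[0.09,-0.01,-0.02,0,-0.9,0,1],[0.08,0,-0.03,0,-0.9,0,1],[0.08,-0.01,-0.05,0,-0.9,0,1],[0.07,-0.01,-0.06,0,-0.9,0,1]]'
python3 -m handwheel '[[0.06,0,-0.06,0,-0.9,0,1],[0.05,0,-0.08,0,-0.9,0,1],[0.81,0,0.39,0,0,0,1],[0.4,0,0.2,0,0,0,1],[0,0,0,0,0,0,1]]'
python3 - <<'E'
from h import *
st(); Y=84.6
im=look()
cv2.imwrite('pics/b3.png',np.hstack([cv2.resize(im[n][80:280,140:340,::-1],(400,400)) for n in im]))
c=[.541,-.044,.048]; q,Q=gp(c,Y,-45); 
plan([(q-Q.apply([0,0,.08]),Q,1),(q,Q,1)],v=.05)
E
```

```text
t: 32.17
position: [0.5424, -0.0761, 0.1769]
eef_rot: [179.7, -17.8, 84.5]
ft_force: [-1.1, 0.6, -1.1]
finger_gap: 1.001
grasp_force: 0.0
t: 32.8
position: [0.5431, -0.0505, 0.1873]
eef_rot: [179.7, 27.2, 84.3]
ft_force: [0.1, 0.5, -0.5]
finger_gap: 1.003
grasp_force: 0.0
t: 33.42
position: [0.5453, -0.0143, 0.112]
eef_rot: [-179.9, 45.0, 84.6]
ft_force: [-0.2, -0.2, 0.0]
finger_gap: 1.0
grasp_force: 0.0
33.42 [545.3 -14.3 112. ] [-179.9   45.    84.6] board [  59.4 -189.5  112. ] F [-0.2 -0.2  0. ] gap 1.0 0.0
[[0.44,-0.05,0.19,0,0,-0.02,1],[0,0,0.67,0,0,0,1],[0,0,0.67,0,0,0,1],[0,0,0,0,0,0,1],[0,0,0,0,0,0,1]]
```

View pics/b3.png

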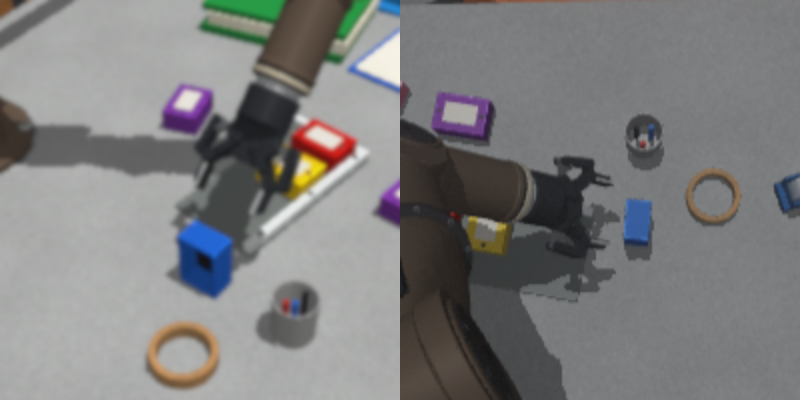

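The blue cover stands on end with its open side to the right (left crop 205,258), and the gripper is clear of it on the left.

```bash
python3 -m handwheel '[[0.44,-0.05,0.19,0,0,0,1],[0,0,0.6,0,0,0,1],[0,0,0.6,0,0,0,1],[0,0,0.14,0,0,0,1],[0,0,0,0,0,0,1]]'
python3 -c "from h import *;st()"
python3 -m handwheel '[[0,0,0,0,0,0,0.4],[0,0,0,0,0,0,0.4],[0,0,0,0,0,0,0.4],[0,0,0,0,0,0,0.4],[0,0,0,0,0,0,0.4]]' 40
python3 - <<'E'
from h import *
st();s=state(); q=np.array(s["position"]); Y=84.6
c2=np.array([.541,-.056,.09])
plan([(q+[0,0,.05],down(Y,-45),.4),(*gp(c2,Y,45),.4)],v=.05)
E
```

```text
t: 34.15
position: [0.5396, -0.0607, 0.0313]
eef_rot: [179.7, 44.9, 84.2]
ft_force: [0.2, 0.0, 0.3]
finger_gap: 1.0
grasp_force: 0.0
34.15 [539.6 -60.7  31.3] [179.7  44.9  84.2] board [  62.4 -236.2   31.3] F [0.2 0.  0.3] gap 1.0 0.0
t: 34.78
position: [0.5402, -0.0592, 0.0313]
eef_rot: [179.6, 44.9, 84.3]
ft_force: [0.5, 2.7, 8.0]
finger_gap: 0.74
grasp_force: 43.9
34.77 [540.2 -59.2  31.3] [179.6  44.9  84.3] board [  62.6 -234.7   31.3] F [0.5 2.7 8. ] gap 0.74 43.9
[[-0.59,0,-0.59,0.01,-0.01,-0.02,0.4],[0.03,0,-0.01,0,0.9,0,0.4],[0.04,0,-0.01,0,0.9,0,0.4],[0.04,0,-0.01,0,0.9,0,0.4],[0.03,0,0.01,0,0.9,0,0.4]]
[[0.04,0.01,0.01,0,0.9,0,0.4],[0.03,0,0.01,0,0.9,0,0.4],[0.04,0,0.02,0,0.9,0,0.4],[0.02,0,0.02,0,0.9,0,0.4],[0.03,0,0.03,0,0.9,0,0.4]]
[[0.02,0,0.03,0,0.9,0,0.4],[0,0,0,0,0,0,0.4],[0,0,0,0,0,0,0.4],[0,0,0,0,0,0,0.4],[0,0,0,0,0,0,0.4]]
```

```bash
python3 -m handwheel '[[-0.59,0,-0.59,0,0,0,0.4],[0.03,0,-0.01,0,0.9,0,0.4],[0.04,0,-0.01,0,0.9,0,0.4],[0.04,0,-0.01,0,0.9,0,0.4],[0.03,0,0.01,0,0.9,0,0.4]]'
python3 -m handwheel '[[0.04,0.01,0.01,0,0.9,0,0.4],[0.03,0,0.01,0,0.9,0,0.4],[0.04,0,0.02,0,0.9,0,0.4],[0.02,0,0.02,0,0.9,0,0.4],[0.03,0,0.03,0,0.9,0,0.4]]'
python3 -m handwheel '[[0.02,0,0.03,0,0.9,0,0.4],[0,0,0,0,0,0,0.4],[-0.25,0,0.25,0,0,0,0.4],[-0.25,0,0.25,0,0,0,0.4],[0,0,0,0,0,0,0.4]]'
python3 -c "
from h import *
st()
c=[.541,-.056,.031];plan([(*gp(c,84.4,45),.4)],v=.05)"
```

```text
t: 35.4
position: [0.5405, -0.0518, 0.078]
eef_rot: [179.7, 8.7, 84.5]
ft_force: [-0.5, 0.2, -3.1]
finger_gap: 0.745
grasp_force: 45.0
t: 36.02
position: [0.542, -0.0431, 0.0739]
eef_rot: [179.6, -36.3, 84.6]
ft_force: [-0.9, -0.8, -3.3]
finger_gap: 0.743
grasp_force: 45.0
t: 36.65
position: [0.5406, -0.039, 0.0285]
eef_rot: [180.0, -45.0, 84.6]
ft_force: [-0.1, 0.6, -1.4]
finger_gap: 0.746
grasp_force: 45.0
36.65 [540.6 -39.   28.5] [180.  -45.   84.6] board [  59.3 -214.7   28.5] F [-0.1  0.6 -1.4] gap 0.746 45.0
[[-0.17,0.03,0.17,-0.01,0,0.02,0.4],[0,0,0,0,0,0,0.4],[0,0,0,0,0,0,0.4],[0,0,0,0,0,0,0.4],[0,0,0,0,0,0,0.4]]
```

```bash
python3 -m handwheel '[[-0.17,0,0.17,0,0,0,0.4],[-0.02,0,0.02,0,0,0,0.4],[0,0,0,0,0,0,0.4],[0,0,0,0,0,0,0.4],[0,0,0,0,0,0,0.4]]'
python3 -c "
from h import *
st()"
python3 -m handwheel '[[-0.02,0,0.02,0,0,0,0.4],[-0.02,0,0.02,0,0,0,0.4],[0,0,0,0,0,0,0.4],[0,0,0,0,0,0,0.4],[0,0,0,0,0,0,0.4]]'
python3 -c "
from h import *
st()"
```

```text
t: 37.28
position: [0.5419, -0.0404, 0.0139]
eef_rot: [179.8, -45.0, 84.6]
ft_force: [-0.3, 0.2, -1.9]
finger_gap: 0.744
grasp_force: 45.0
37.27 [541.9 -40.4  13.9] [179.8 -45.   84.6] board [  60.8 -215.9   13.9] F [-0.3  0.2 -1.9] gap 0.744 45.0
t: 37.9
position: [0.542, -0.0403, 0.0121]
eef_rot: [179.8, -45.1, 84.6]
ft_force: [-4.8, -8.0, 18.3]
finger_gap: 0.746
grasp_force: 47.2
37.9 [542.  -40.3  12.1] [179.8 -45.1  84.6] board [  60.9 -215.8   12.1] F [-4.8 -8.  18.3] gap 0.746 47.2
```

```bash
python3 -m handwheel '[[0.02,0,-0.02,0,0,0,0.4],[0,0,0,0,0,0,1],[0,0,0,0,0,0,1],[0,0,-0.4,0,0,0,1],[0,0,-0.9,0,0,0,1]]'
python3 -m handwheel '[[0.4,0,-0.4,0,-0.9,0,1],[0.3,0,-0.3,0,-0.9,0,1],[0.3,0,0,0,-0.9,0,1],[0.2,0,0,0,-0.9,0,1],[0.2,0,0,0,-0.9,0,1]]'
python3 - <<'E'
from h import *
st()
im=look()
for n in(("top",),("scene",),("scene","top")):
  p=fit(im,'blue',COVER,np.array([.541,-.058,.02,1.47]),9,fixz=.02,names=n);print(show(p[0]),p[1])
cv2.imwrite('pics/b4.png',np.hstack([cv2.resize(im[n][80:280,140:340,::-1],(400,400)) for n in im]))
E
```

```text
t: 38.52
position: [0.5349, -0.0935, 0.0668]
eef_rot: [-180.0, -45.2, 84.6]
ft_force: [1.1, -0.8, 0.3]
finger_gap: 0.999
grasp_force: 0.0
t: 39.15
position: [0.5408, -0.0518, 0.1412]
eef_rot: [179.7, 0.2, 84.4]
ft_force: [-0.0, 0.6, -0.8]
finger_gap: 0.997
grasp_force: 0.0
39.15 [540.8 -51.8 141.2] [179.7   0.2  84.4] board [  61.8 -227.2  141.2] F [-0.   0.6 -0.8] gap 0.997 0.0Traceback (most recent call last):
  File "<stdin>", line 5, in <module>
  File "h.py", line 28, in fit
    j=1+st[1:,4].argmax(); ys,xs=np.nonzero(l==j)
        ~~~~~~~~~~~~~~~^^
ValueError: attempt to get argmax of an empty sequence
```

```bash
python3 - <<'E'
from h import *
im=look()
p=fit(im,'blue',COVER,np.array([.541,-.056,.02,1.47]),9,fixz=.02,names=("scene",));print(show(p[0]),p[1])
cv2.imwrite('pics/b4.png',np.hstack([cv2.resize(im[n][80:280,140:340,::-1],(400,400)) for n in im]))
plan([([.542,-.055,.0145],down(84.4),1)],v=.05)
E
```

```text
[539.1, -51.0, 20.0, 84.9] 1.299893292237604
[[-0.03,0.01,0.7,0.01,0,0.01,1],[-0.03,0.01,0.7,0,-0.01,0.01,1],[-0.04,0.01,0.69,0.01,0,0.02,1],[0,0,0,0,0,0,1],[0,0,0,0,0,0,1]]
```

View pics/b4.png

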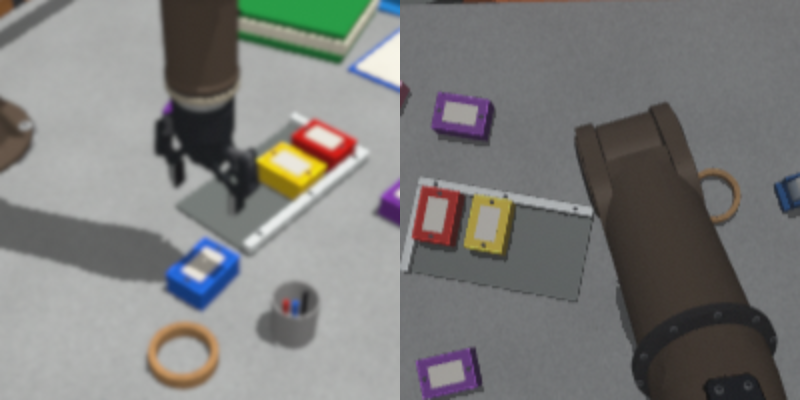

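Blue now lies closed face up (white panel at left crop 205,263). Next I'll grip it from above and carry it to the board.

```bash
python3 -m handwheel '[[-0.02,0,0.7,0,0,0,1],[-0.02,0,0.7,0,0,0,1],[-0.02,0.01,0.5,0,0,0,1],[0,0,0.19,0,0,0,1],[0,0,0,0,0,0,1]]'
python3 -c "from h import *;st()"
python3 -m handwheel '[[0,0,0,0,0,0,0.4],[0,0,0,0,0,0,0.4],[0,0,0,0,0,0,0.4],[0,0,0,0,0,0,0.4],[0,0,0,0,0,0,0.4]]' 30
python3 - <<'E'
from h import *
st();p=state()["position"]
print(bw(12,-75,80))
plan([([p[0],p[1],.085],down(84.4),.4),(bw(10,-75,85),down(169.3),.4)],v=.05)
E
```

```text
t: 39.98
position: [0.5403, -0.0568, 0.014]
eef_rot: [180.0, -0.1, 84.3]
ft_force: [-0.7, -0.1, 0.2]
finger_gap: 1.004
grasp_force: 0.0
39.98 [540.3 -56.8  14. ] [ 1.80e+02 -1.00e-01  8.43e+01] board [  62.3 -232.3   14. ] F [-0.7 -0.1  0.2] gap 1.004 0.0
t: 40.6
position: [0.5417, -0.056, 0.0158]
eef_rot: [179.7, -0.0, 84.4]
ft_force: [-2.0, -1.2, 7.3]
finger_gap: 0.743
grasp_force: 33.6
40.6 [541.7 -56.   15.8] [179.7  -0.   84.4] board [  63.5 -231.2   15.8] F [-2.  -1.2  7.3] gap 0.743 33.6
[0.52006636 0.10707604 0.08      ]
[[0,0,-0.58,0.01,0,0,0.4],[0,0,-0.57,0.02,0,0,0.4],[0.3,-0.07,0,0,0,-0.94,0.4],[0.3,-0.03,0,0,0,-0.95,0.4],[0.31,0.03,0,0,0,-0.94,0.4]]
[[0.29,0.08,0,0,0,-0.94,0.4],[0.28,0.12,0,0,0,-0.95,0.4],[0.26,0.17,0,0,0,-0.94,0.4],[0.22,0.21,0,0,0,-0.94,0.4],[0.19,0.24,0,0,0,-0.95,0.4]]
[[0.14,0.27,0,0,0,-0.94,0.4],[0,0,0,0,0,0,0.4],[0,0,0,0,0,0,0.4],[0,0,0,0,0,0,0.4],[0,0,0,0,0,0,0.4]]
```

```bash
python3 -m handwheel '[[0,0,-0.58,0,0,0,0.4],[0,0,-0.57,0,0,0,0.4],[0.3,-0.07,0,0,0,-0.94,0.4],[0.3,-0.03,0,0,0,-0.95,0.4],[0.31,0.03,0,0,0,-0.94,0.4]]'
python3 -m handwheel '[[0.29,0.08,0,0,0,-0.94,0.4],[0.28,0.12,0,0,0,-0.95,0.4],[0.26,0.17,0,0,0,-0.94,0.4],[0.22,0.21,0,0,0,-0.94,0.4],[0.19,0.24,0,0,0,-0.95,0.4]]'
python3 -m handwheel '[[0.14,0.27,0,0,0,-0.94,0.4],[0,0,0,0,0,0,0.4],[0,0,0.5,0,0,0,0.4],[0,0,0.34,0,0,0,0.4],[0,0,0,0,0,0,0.4]]'
python3 - <<'E'
from h import *
st()
plan([(bw(11,-75,23.5),down(169.3),.4)],v=.05)
E
```

```text
t: 41.22
position: [0.5326, -0.0007, 0.0841]
eef_rot: [179.8, 0.1, 113.0]
ft_force: [-0.4, -0.6, -1.4]
finger_gap: 0.741
grasp_force: 35.1
t: 41.85
position: [0.5196, 0.09, 0.084]
eef_rot: [179.9, 0.2, 160.2]
ft_force: [-0.0, -0.8, -2.3]
finger_gap: 0.739
grasp_force: 35.1
t: 42.48
position: [0.5165, 0.1066, 0.0319]
eef_rot: [-180.0, -0.0, 169.2]
ft_force: [0.3, 1.0, -1.0]
finger_gap: 0.742
grasp_force: 35.1
42.48 [516.5 106.6  31.9] [-180.    -0.   169.2] board [  8.5 -76.2  31.9] F [ 0.3  1.  -1. ] gap 0.742 35.1
[[-0.04,0.02,0.14,0,0,-0.01,0.4],[0,0,0,0,0,0,0.4],[0,0,0,0,0,0,0.4],[0,0,0,0,0,0,0.4],[0,0,0,0,0,0,0.4]]
```

```bash
python3 -m handwheel '[[-0.04,0,0.13,0,0,0,0.4],[0,0,0,0,0,0,0.4],[-0.08,0,0,0,0,0,0.4],[-0.08,0,0,0,0,0,0.4],[0,0,0,0,0,0,0.4]]'
python3 -c "from h import *;st()"
python3 -m handwheel '[[-0.03,0,0,0,0,0,0.4],[-0.03,0,0,0,0,0,0.4],[-0.03,0,0,0,0,0,0.4],[0,0,0,0,0,0,0.4],[0,0,0,0,0,0,0.4]]'
python3 -c "from h import *;st()"
```

```text
t: 43.1
position: [0.5297, 0.1054, 0.0255]
eef_rot: [179.9, 0.1, 169.3]
ft_force: [-0.0, -0.3, -1.6]
finger_gap: 0.743
grasp_force: 35.1
43.1 [529.7 105.4  25.5] [1.799e+02 1.000e-01 1.693e+02] board [ 21.7 -74.8  25.5] F [-0.  -0.3 -1.6] gap 0.743 35.1
t: 43.72
position: [0.5301, 0.1053, 0.0247]
eef_rot: [-180.0, -0.2, 169.4]
ft_force: [-14.6, 3.6, 6.2]
finger_gap: 0.742
grasp_force: 35.9
43.73 [530.1 105.3  24.7] [-180.    -0.2  169.4] board [ 22.2 -74.9  24.7] F [-14.6   3.6   6.2] gap 0.742 35.9
```

```bash
python3 -m handwheel '[[0.02,0,0.02,0,0,0,0.4],[0.02,0,0,0,0,0,0.4],[0,0,0,0,0,0,0.85],[0,0,0,0,0,0,0.85],[0,0,-0.3,0,0,0,0.85]]'
python3 -m handwheel '[[0,0,-0.7,0,0,0,0.55],[0,0,-0.5,0,0,0,0.55],[0,0,0,0,0,0,0.55],[0,0,0,0,0,0,0.55],[0,0,0,0,0,0,0.55]]'
python3 - <<'E'
from h import *
st()
plan([(bw(13,-142,115),down(79.3),.55),(bw(13,-142,21),down(79.3),.55)],v=.055)
E
```

```text
t: 44.35
position: [0.5318, 0.1044, 0.042]
eef_rot: [180.0, 0.0, 169.3]
ft_force: [0.6, 0.1, 1.0]
finger_gap: 0.849
grasp_force: 0.0
t: 44.98
position: [0.5315, 0.1045, 0.1135]
eef_rot: [180.0, 0.1, 169.3]
ft_force: [-0.4, -0.5, 0.1]
finger_gap: 0.553
grasp_force: 0.0
44.98 [531.5 104.5 113.5] [1.800e+02 1.000e-01 1.693e+02] board [ 23.7 -75.5 113.5] F [-0.4 -0.5  0.1] gap 0.553 0.0
[[0.02,-0.11,0,0,0,0.9,0.55],[0,-0.11,-0.01,0,0,0.9,0.55],[-0.02,-0.11,0,0,0,0.9,0.55],[-0.03,-0.11,0,0,0,0.9,0.55],[-0.06,-0.1,0,0,0,0.9,0.55]]
[[-0.06,-0.09,-0.01,0,0,0.9,0.55],[-0.08,-0.08,0,0,0,0.9,0.55],[-0.09,-0.07,0,0.01,0,0.9,0.55],[-0.1,-0.05,0,0,0,0.9,0.55],[-0.11,-0.03,-0.01,0,0,0.9,0.55]]
[[0,0,0.79,0,0,0,0.55],[0,0,0.78,0,0,0,0.55],[0,0,0,0,0,0,0.55],[0,0,0,0,0,0,0.55],[0,0,0,0,0,0,0.55]]
```

```bash
python3 -m handwheel '[[0.02,-0.11,0,0,0,0.9,0.55],[0,-0.11,0,0,0,0.9,0.55],[-0.02,-0.11,0,0,0,0.9,0.55],[-0.03,-0.11,0,0,0,0.9,0.55],[-0.06,-0.1,0,0,0,0.9,0.55]]'
python3 -m handwheel '[[-0.06,-0.09,0,0,0,0.9,0.55],[-0.08,-0.08,0,0,0,0.9,0.55],[-0.09,-0.07,0,0,0,0.9,0.55],[-0.1,-0.05,0,0,0,0.9,0.55],[-0.11,-0.03,0,0,0,0.9,0.55]]'
python3 -m handwheel '[[0,0,0,0,0,0,0.55],[0,0,0.5,0,0,0,0.55],[0,0,0.3,0,0,0,0.55],[0,0,0,0,0,0,0.55],[0,0,0,0,0,0,0.55]]'
python3 - <<'E'
from h import *
st()
im=look()
for c,y in(("red",103),("yellow",17),("blue",-75)):
  p=fit(im,c,COVER,np.array([*bw(20,y,28),-.19]),9,fixz=.028);print(c,show(p[0]),p[1].round(2),wb(p[0][:3]).round(1))
plan([(bw(13,-142,22),down(79.3),.55)],v=.055)
E
```

```text
t: 45.6
position: [0.5201, 0.0727, 0.1133]
eef_rot: [179.9, -0.0, 124.1]
ft_force: [-0.2, 0.4, -0.4]
finger_gap: 0.549
grasp_force: 0.0
t: 46.22
position: [0.5087, 0.0411, 0.1133]
eef_rot: [180.0, -0.0, 79.1]
ft_force: [0.6, 0.0, 0.5]
finger_gap: 0.549
grasp_force: 0.0
t: 46.85
position: [0.5097, 0.0417, 0.0665]
eef_rot: [179.9, -0.1, 79.4]
ft_force: [-0.1, 0.0, 0.3]
finger_gap: 0.549
grasp_force: 0.0
46.85 [509.7  41.7  66.5] [ 1.799e+02 -1.000e-01  7.940e+01] board [  14.  -141.2   66.5] F [-0.1  0.   0.3] gap 0.549 0.0
red [562.3, 283.1, 28.0, -10.2] 2.07 [ 20.9 105.8  28. ]
yellow [544.8, 198.8, 28.0, -9.3] 1.86 [19.2 19.8 28. ]
blue [530.3, 120.1, 28.0, -41.2] 11.93 [ 19.6 -60.4  28. ]
[[-0.01,-0.02,0.75,0.02,-0.01,0.01,0.55],[0,0,0,0,0,0,0.55],[0,0,0,0,0,0,0.55],[0,0,0,0,0,0,0.55],[0,0,0,0,0,0,0.55]]
```

```bash
python3 -m handwheel '[[0,0,0.5,0,0,0,0.55],[0,0,0.25,0,0,0,0.55],[0,0,0,0,0,0,0.55],[0.15,0,0,0,0,0,0.55],[0.15,0,0,0,0,0,0.55]]'
python3 -c "from h import *;st()"
python3 -m handwheel '[[0.1,0,0,0,0,0,0.55],[0.1,0,0,0,0,0,0.55],[0.1,0,0,0,0,0,0.55],[0.1,0,0,0,0,0,0.55],[0.1,0,0,0,0,0,0.55]]'
python3 -c "from h import *;st()"
```

```text
t: 47.58
position: [0.5137, 0.06, 0.0219]
eef_rot: [179.8, -0.1, 79.3]
ft_force: [0.8, -0.1, 0.6]
finger_gap: 0.55
grasp_force: 0.0
47.58 [513.7  60.   21.9] [ 1.798e+02 -1.000e-01  7.930e+01] board [  14.4 -122.4   21.9] F [ 0.8 -0.1  0.6] gap 0.55 0.0
t: 48.2
position: [0.5185, 0.0888, 0.0211]
eef_rot: [179.9, -0.1, 79.3]
ft_force: [-0.2, -1.9, 1.4]
finger_gap: 0.548
grasp_force: 0.8
48.2 [518.5  88.8  21.1] [ 1.799e+02 -1.000e-01  7.930e+01] board [ 13.8 -93.3  21.1] F [-0.2 -1.9  1.4] gap 0.548 0.8
```

```bash
python3 -m handwheel '[[0.08,0,0,0,0,0,0.55],[0.08,0,0,0,0,0,0.55],[0.08,0,0,0,0,0,0.55],[0.05,0,0,0,0,0,0.55],[0,0,0,0,0,0,0.55]]'
python3 -c "from h import *;st()"
python3 -m handwheel '[[0.03,0,0,0,0,0,0.55],[0.03,0,0,0,0,0,0.55],[0.03,0,0,0,0,0,0.55],[0,0,0,0,0,0,0.55],[0,0,0,0,0,0,0.55]]'
python3 -c "from h import *;st()"
```

```text
t: 48.82
position: [0.5218, 0.1064, 0.0212]
eef_rot: [179.9, -0.1, 79.4]
ft_force: [0.4, -0.4, -0.9]
finger_gap: 0.551
grasp_force: 0.0
48.83 [521.8 106.4  21.2] [ 1.799e+02 -1.000e-01  7.940e+01] board [ 13.8 -75.4  21.2] F [ 0.4 -0.4 -0.9] gap 0.551 0.0
t: 49.45
position: [0.5227, 0.1113, 0.0212]
eef_rot: [179.9, -0.1, 79.3]
ft_force: [-0.8, -0.7, -0.5]
finger_gap: 0.551
grasp_force: 0.2
49.45 [522.7 111.3  21.2] [ 1.799e+02 -1.000e-01  7.930e+01] board [ 13.8 -70.3  21.2] F [-0.8 -0.7 -0.5] gap 0.551 0.2
```

```bash
python3 -m handwheel '[[0.03,0,0,0,0,0,0.55],[0.03,0,0,0,0,0,0.55],[0.02,0,0,0,0,0,0.55],[0,0,0,0,0,0,0.55],[0,0,0,0,0,0,0.55]]'
python3 -c "from h import *;st()"
python3 - <<'E'
from h import *
im=look()
cv2.imwrite('pics/b5.png',np.hstack([cv2.resize(im[n][a:a+120,b:b+120,::-1],(400,400),interpolation=cv2.INTER_CUBIC) for n,a,b in(("scene",105,215),("top",145,130))]))
E
```

```text
t: 50.08
position: [0.5232, 0.1142, 0.0211]
eef_rot: [179.9, 0.1, 79.3]
ft_force: [-2.0, -5.6, 4.5]
finger_gap: 0.55
grasp_force: 3.4
50.08 [523.2 114.2  21.1] [1.799e+02 1.000e-01 7.930e+01] board [ 13.8 -67.5  21.1] F [-2.  -5.6  4.5] gap 0.55 3.4
```

View pics/b5.png

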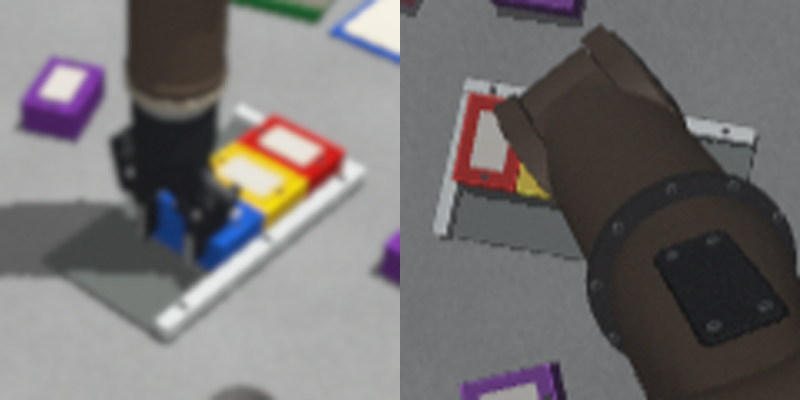

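Row closed up: in the scene crop red (295,145), yellow (260,180) and blue (210,230) touch along the rail. I'll give it a final press in y, then nudge each end in x.

```bash
python3 -m handwheel '[[0.03,0,0,0,0,0,0.55],[0,0,0,0,0,0,0.55],[-0.1,0,0,0,0,0,0.55],[0,0,-0.6,0,0,0,0.2],[0,0,-0.3,0,0,0,0]]'
python3 - <<'E'
from h import *
st()
plan([(bw(-60,-25,78),down(79.3),0),(bw(-60,-25,22),down(79.3),0)],v=.055)
E
```

```text
t: 50.8
position: [0.5233, 0.1126, 0.0766]
eef_rot: [179.8, -0.2, 79.4]
ft_force: [0.7, 0.3, -0.2]
finger_gap: 0.13
grasp_force: 0.0
50.8 [523.3 112.6  76.6] [179.8  -0.2  79.4] board [ 14.2 -69.   76.6] F [ 0.7  0.3 -0.2] gap 0.13 0.0
[[0.37,-0.62,-0.01,0.01,-0.01,0,0],[0.36,-0.62,-0.02,0.01,-0.01,0.01,0],[0,0,0.47,0,0,0,0],[0,0,0.47,0,0,0,0],[0,0,0,0,0,0,0]]
```

```bash
python3 -m handwheel '[[0.37,-0.62,0,0,0,0,0],[0.36,-0.62,0,0,0,0,0],[0,0,0.45,0,0,0,0],[0,0,0.47,0,0,0,0],[0,0.1,0,0,0,0,0]]'
python3 -m handwheel '[[0,0.1,0,0,0,0,0],[0,0.05,0,0,0,0,0],[0,0.03,0,0,0,0,0],[0,0.03,0,0,0,0,0],[0,0,0,0,0,0,0]]'
python3 -c "from h import *;st()"
```

```text
t: 51.42
position: [0.4623, 0.1675, 0.0187]
eef_rot: [-180.0, -0.0, 79.4]
ft_force: [-0.3, -0.3, -0.2]
finger_gap: -0.0
grasp_force: 0.0
t: 52.05
position: [0.4762, 0.1649, 0.02]
eef_rot: [179.9, -0.1, 79.3]
ft_force: [-1.1, 0.7, 0.0]
finger_gap: -0.0
grasp_force: 0.0
52.05 [476.2 164.9  20. ] [ 1.799e+02 -1.000e-01  7.930e+01] board [-41.9 -26.4  20. ] F [-1.1  0.7  0. ] gap -0.0 0.0
```

```bash
python3 -m handwheel '[[0,0.03,0,0,0,0,0],[0,0.03,0,0,0,0,0],[0,0,0,0,0,0,0],[0,0,0,0,0,0,0],[0,0,0,0,0,0,0]]'
python3 -c "from h import *;st()"
python3 -m handwheel '[[0,0.03,0,0,0,0,0],[0,0.02,0,0,0,0,0],[0,0,0,0,0,0,0],[0,0,0,0,0,0,0],[0,0,0,0,0,0,0]]'
python3 -c "from h import *;st()"
```

```text
t: 52.68
position: [0.4796, 0.1642, 0.0199]
eef_rot: [179.9, -0.1, 79.3]
ft_force: [-0.8, -0.4, 0.1]
finger_gap: -0.0
grasp_force: 0.0
52.67 [479.6 164.2  19.9] [ 1.799e+02 -1.000e-01  7.930e+01] board [-38.4 -26.4  19.9] F [-0.8 -0.4  0.1] gap -0.0 0.0
t: 53.3
position: [0.4805, 0.164, 0.0198]
eef_rot: [-180.0, -0.0, 79.4]
ft_force: [-7.4, 1.3, 5.9]
finger_gap: 0.002
grasp_force: 3.9
53.3 [480.5 164.   19.8] [-180.    -0.    79.4] board [-37.4 -26.4  19.8] F [-7.4  1.3  5.9] gap 0.002 3.9
```

```bash
python3 -m handwheel '[[0,-0.15,0,0,0,0,0],[0.55,0,0,0,0,0,0],[0.52,0,0,0,0,0,0],[0,0,0,0,0,0,0],[0,0.08,0,0,0,0,0]]'
python3 -m handwheel '[[0,0.04,0,0,0,0,0],[0,0.03,0,0,0,0,0],[0,0,0,0,0,0,0],[0,0,0,0,0,0,0],[0,0,0,0,0,0,0]]'
python3 -c "from h import *;st()"
```

```text
t: 53.92
position: [0.4899, 0.2268, 0.0198]
eef_rot: [179.9, -0.0, 79.4]
ft_force: [1.0, 0.0, -0.0]
finger_gap: -0.002
grasp_force: 0.0
t: 54.55
position: [0.4929, 0.2256, 0.0197]
eef_rot: [180.0, 0.0, 79.3]
ft_force: [-7.2, -0.6, 4.3]
finger_gap: 0.004
grasp_force: 2.8
54.55 [492.9 225.6  19.7] [180.    0.   79.3] board [-36.7  36.4  19.7] F [-7.2 -0.6  4.3] gap 0.004 2.8
```

Yellow is flush as well. Red is next.

```bash
python3 -m handwheel '[[0,-0.15,0,0,0,0,0],[0.55,0,0,0,0,0,0],[0.52,0,0,0,0,0,0],[0,0,0,0,0,0,0],[0,0.08,0,0,0,0,0]]'
python3 -m handwheel '[[0,0.04,0,0,0,0,0],[0,0.03,0,0,0,0,0],[0,0.01,0,0,0,0,0],[0,0,0,0,0,0,0],[0,0,0,0,0,0,0]]'
python3 -c "from h import *;st()"
python3 -m handwheel '[[0,-0.3,0,0,0,0,0],[0,-0.1,-0.5,0,0,0,0],[0,-0.3,-0.8,0,0,0,0],[0,-0.8,-0.6,0,0,0,0],[0,-0.8,0,0,0,0,0]]'
python3 -m handwheel '[[0.8,0,0,0,0,0,0],[0.8,0,0,0,0,0,0],[0.8,0,0,0,0,0,0],[0.8,0,0,0,0,0,0],[0,0,0,0,0,0,0]]'
python3 - <<'E'
from h import *
st()
im=look()
for c,y in(("red",103),("yellow",39),("blue",-25)):
  for n in(("top",),("scene",)):
    p=fit(im,c,COVER,np.array([*bw(20,y,28),-.19]),9,fixz=.028,names=n);print(c,n,show(p[0]),p[1].round(2),wb(p[0][:3]).round(1))
cv2.imwrite('pics/b6.png',np.hstack([cv2.resize(im[n][a:a+100,b:b+100,::-1],(400,400),interpolation=cv2.INTER_CUBIC) for n,a,b in(("scene",115,225),("top",155,135))]))
E
```

```text
t: 55.18
position: [0.5018, 0.2898, 0.0198]
eef_rot: [179.9, -0.0, 79.3]
ft_force: [-1.2, 0.2, -0.6]
finger_gap: 0.004
grasp_force: 0.0
t: 55.8
position: [0.5061, 0.2893, 0.0199]
eef_rot: [179.9, -0.0, 79.3]
ft_force: [-4.9, -1.2, 1.9]
finger_gap: 0.001
grasp_force: 2.4
55.8 [506.1 289.3  19.9] [179.9  -0.   79.3] board [-35.6 101.4  19.9] F [-4.9 -1.2  1.9] gap 0.001 2.4
t: 56.42
position: [0.3706, 0.3171, 0.1365]
eef_rot: [179.6, -0.4, 79.3]
ft_force: [-0.1, 0.5, 0.7]
finger_gap: 0.002
grasp_force: 0.0
t: 57.05
position: [0.4048, 0.508, 0.1337]
eef_rot: [179.9, -0.2, 79.5]
ft_force: [0.0, -0.6, -0.6]
finger_gap: 0.002
grasp_force: 0.0
57.05 [404.8 508.  133.7] [179.9  -0.2  79.5] board [-175.7  297.5  133.7] F [ 0.  -0.6 -0.6] gap 0.002 0.0
red ('top',) [564.6, 282.9, 28.0, -9.5] 1.78 [ 23.1 106.1  28. ]
red ('scene',) [557.6, 304.7, 28.0, -37.1] 3.48 [ 12.2 126.2  28. ]
yellow ('top',) [550.7, 220.6, 28.0, -9.5] 1.31 [21.  42.3 28. ]
yellow ('scene',) [544.9, 237.7, 28.0, -27.2] 2.74 [12.2 58.  28. ]
blue ('top',) [536.7, 155.3, 28.0, -10.2] 0.97 [ 19.4 -24.5  28. ]
blue ('scene',) [535.2, 159.3, 28.0, -12.2] 1.69 [ 17.2 -20.9  28. ]
```

View pics/b6.png

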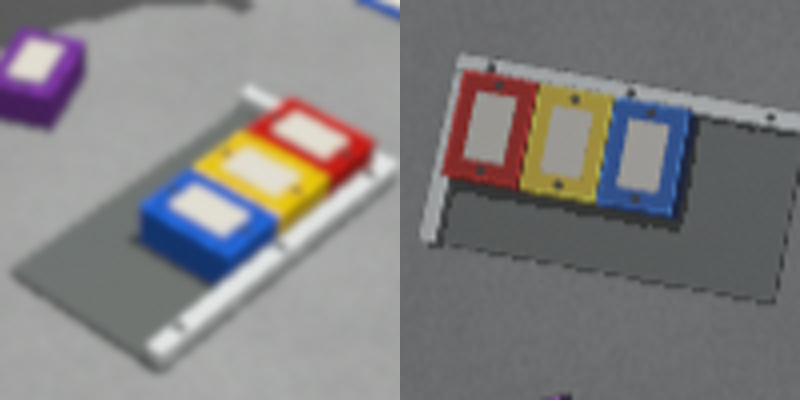

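Top crop: red (490,128) in the corner, yellow (567,145) and blue (650,155) in a tight straight row against the rail, all closed face up. The arm is clear of everything.

```bash
python3 -c "
from bench import order
print(order.sign_off())"
```

```text
the job is handed in; nothing more can be done
None
```

The three covers are in a close row on the board — red against the end stop, then yellow, then blue (turned over) — each closed face up and pushed against the rail. The job was handed in at about 57 s with the arm clear, the tape roll, pen cup, dispenser and jar were never handled, and any gap under about 3 mm is too small for the cameras to rule out.

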